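Hang the measuring cup on the free hook of the spice shelf

TASK

Hang the measuring cup that stands on the worktop from the free hook under the spice shelf, by the hole in its handle, so that it hangs down freely in the bend of the hook like the other two. The white salt shaker stands under that hook, in the cup's way: keep it upright so that nothing spills, and stand it on the small wooden tray beside the black pepper shaker. Leave everything else where it is.

Things in the scene. Friction and masses are not known exactly. Their poses are not given: they have to be found in the camera images.
- rack: Fixed spice shelf of light wood, 426 mm wide, 337 high, jars on its board, a rail of three hooks below. Origin on the worktop below the rail's front face, mid-width; x to its back, y to its left seen from the robot, z up. Rail: front x = 0, heights 183 to 227 mm. Lower slat: front x = 10, heights 55 to 115. Side panels: inner faces y = +-197, front edges x = -10. One hook is free, two carry a cup.
- shelf_edge (a point): Middle of the board's lower front edge (rack frame: x -60, y 0, z 300 mm). The board overhangs the hooks: a gripper pointing straight down cannot get at them or at the space below; from the front, tilted about 40 degrees (fingers pointing down and to the rack's +x), it can.
- hook_left_tip (a point): Centre of the wire's upper end on the left hook (rack frame: x -40, y 115, z 228 mm). A hook is 6 mm round steel wire: straight out of the rail at height 205 mm, bent at x = -16, then rising 24 mm straight to this tip, leaning 42 degrees from vertical toward the robot: direction (-0.67, 0, 0.74) in the rack frame.
- hook_middle_tip (a point): The same point of the middle hook (rack frame: x -40, y 0, z 228 mm).
- hook_right_tip (a point): The same point of the right hook (rack frame: x -40, y -115, z 228 mm).
- hook_left_seat (a point): Where the centre of a hung cup's hole rests on the left hook, just under the wire's bend (rack frame: x -16, y +115, z 201 mm).
- hook_middle_seat (a point): The same point of the middle hook (rack frame: x -16, y 0, z 201 mm).
- hook_right_seat (a point): The same point of the right hook (rack frame: x -16, y -115, z 201 mm).
- cup: Loose steel measuring cup, middle of three sizes, standing on its foot: bowl 70 mm across, 40 deep. Origin: centre of the bowl's underside; z up through its mouth, x along the handle, a flat bar 16 mm wide, 5 thick, at heights 33 to 38, from the bowl (x = 35) to a round eye 26 across with a 14 mm hole through it along z. 0.07 to 0.11 kg, centre of mass at x = 12.
- cup_eye (a point): Centre of the hole in the loose cup's handle (cup frame: x 115, y 0, z 35.5 mm).
- cup_grip (a point): Middle of the handle's straight bar, good to grip across its 16 mm (cup frame: x 67, y 0, z 35.5 mm).
- large_cup_eye (a point): Centre of the hole in the handle of the large steel cup (bowl 84 mm across) that hangs on one of the hooks; tells which hook it occupies.
- small_cup_eye (a point): Centre of the hole in the handle of the small steel cup (bowl 56 mm across) that hangs on another hook.
- salt_shaker: White square-bodied salt shaker with a steel cap, 41 x 41 mm, 85 mm high (square body to 66 mm, cap 24 mm across above), 0.11 to 0.21 kg. Origin at the centre of its underside, z up, faces square to its x and y. It stands below the free hook, 30 mm in front of the rail's face.
- tray: Fixed small wooden tray, 104 (x) x 176 (y) mm, 13 mm high with a rim 7 mm wide; its floor is 5 mm above the worktop. Origin at the centre of its underside. The pepper shaker stands on its -y half; the +y half is empty, middle of that place at y = +45 mm.
- pepper_shaker: Black pepper shaker of the salt shaker's shape and size, standing on the tray. Origin at the centre of its underside, z up.
- tea_box: Cardboard tea box, 70 x 128 x 80 mm, left of the shelf: a bystander. Origin at the centre of its underside, as for the following.
- jam_jar: Jam jar, 65 mm across, 94 mm high, right of the shelf: a bystander.
- bean_tin: Small tin, 57 mm across, 72 mm high, right of the shelf: a bystander.
- tuna_tin: Low round tin, 76 mm across, 58 mm high, at the right by the wall: a bystander.
- sardine_tin: Flat oblong tin, 63 x 105 x 26 mm, at the right by the hob: a bystander.

How it is judged:
By the outcome, as a careful person would: the job done as asked, in the order asked, and still so for the second after the job is handed in, with the robot touching nothing.
It also fails if it takes over 61 s, if anything falls off the work surface, if the arm or the gripper's body presses on something with over 40 N, if the wrist force passes 120 N, or if a joint passes its speed limit or range.

ROBOT

A 6-joint arm with a two-finger parallel gripper is mounted at the origin on a cart in front of the work surface, level with it; the furniture and walls round the work are solid. World frame = base frame: x ahead of the robot, y to its left, z up, the work surface at z = 0. Lengths are in m, angles in rad, forces in N, time in s.
With the tool pointing down it reaches from about 0.3 to 0.875 m from the base axis. Payload 6.4 kg.
Tool frame: the origin (TCP) lies on the mounting face of the last link; the fingertips stand 173 mm ahead of it and the grasp point (between the pads) lies 155 mm ahead of it (ctrl.tip_reach is the distance from the TCP to the fingertips, in m); z points along the fingers, y is the line along which they close (so a half turn about z gives the same grasp; the last joint's range is limited). The gripper opens to 85 mm and grips with 20 to 120 N. Pads are 22 mm wide; open, the fingers measure 114 mm over their backs; the gripper's body (76 mm by 85 mm) begins 54 mm behind the grasp point. The pads swing forward as they close: fully open they stand 13 mm farther back than shut.
Start: joints at [1.046, 0.181, 1.607, -0, 1.354, -0.206], TCP at [0.18, 0.546, 0.405] pointing down, gripper open.
Joint ranges: [-2.99, 2.99], [-0.89, 2.07], [0.3, 2.58], [-1.14, 4.28], [0, 2.63], [-3.12, 3.12]. Speed limits (rad/s): [2.57, 2.57, 3.01, 3.14, 3.14, 3.14].

INTERFACE

Orientations are given as a unit quaternion [w, x, y, z].
In Python, from bench import ctrl gives the robot as it stands.
- The arm moves only by the shell command python3 -m pendant 'ROWS'. ROWS is JSON, a list that holds one entry, the list of rows, each a list of 7 numbers: the opening, from 0 (shut) to 1 (fully open), then the shift along the tool's x, y, z in mm, then the turn, a rotation vector about the tool's x, y, z in rad. A call has 1 to 5 rows; each row is the pose to reach, as a shift and turn from the pose commanded when the call began, along the tool's axes at that moment; what a row does not reach only later rows make up. A row lasts 1/12 s, in which the tool goes at most 41.7 mm and 7.16 degrees, less where a joint would pass 70% of its speed; a pose out of reach is approached as far as the arm can. A call with a gripper value outside its range is refused whole. The fingers move at their own pace and stop on an object; the grip force is fixed at half the most. Time passes only in rows, so rows that repeat a pose let the fingers close. It gives the time, the measured TCP pose, the force, the opening and the grip force at its end, in the units of the state.
- ctrl.get_obs(): the state, without advancing time (a new reading comes with each control period).
- ctrl.camera(name): name is "side" or "top" or "wrist"; returns the picture (480x640x3 uint8, red, green, blue); there is no depth.
- ctrl.camera_params(name): a dict with "mtx" (3x3 intrinsics, pixels), "world_from_camera" (4x4, takes a point from camera to world coordinates); the wrist camera has in their place "tool_from_camera" (4x4, takes a point from camera to tool coordinates, whose origin is the TCP and whose axes are the flange's). Camera axes: x right, y down, z forward; pixel columns grow to the right and rows downward; lengths in m; the calibration is good to about 2 mm. The wrist camera is an equidistant fisheye: a pixel r from the principal point sees the ray r / f radians off the axis. A picture is of the moment at which its call begins: read the wrist's pose just before it. camera_params takes no time and is no camera call.
- ctrl.hand_in(): hands the job in; it is judged then, once.
Trained networks look in the newest picture that a camera, given by its name, has taken for a name from the list of things; names that differ only in an ending like _2 or _b are one class to them, and where a whole thing is asked for, a point or a joint stands for the part that bears it (a point fixed in the world has none). Each returns a list of dicts, best first, with "confidence" (0 to 1); they miss things now and then, are a little off and sometimes report something else, mostly with a low value. They report only what shows in the picture. A call takes as long as a camera call.
- ctrl.boxes_of(camera, name): "point" ([column, row] as shares, 0 to 1, of the picture: columns of its width, rows of its height, amid what is visible of it).
The state is a dict: "time_s": time; "q": joint angles; "dq": joint speeds; "joint_efforts": joint torques, N m; "eef_pos": TCP position; "eef_rot": TCP orientation; "wrist_force": force on the tool from outside, world axes, zero at the start; "torque": the same for the moment, N m; "opening": opening from 0.0 (shut) to 1.0 (fully open); "grasp_force": force on a finger pad.
Only numpy, scipy, OpenCV 4.12 (cv2) and the standard library are available. Lean on these libraries where they do the work, as an engineer would, in place of code of your own. Each camera call takes 0.05 s, during which the arm holds its last target. There are 200 camera calls.

## Working session

There is one attempt and no reset: what is moved stays moved. The work goes in short steps, Python scripts to look and compute and a shell command to move; the robot and the scene stay as the last step left them, time stands still between calls to the robot, and variables do not carry over. Pictures are saved under pics/ and viewed, at most 10 in all, crops included, and the job is handed in when it is done.

```bash
ls; mkdir -p pics; python3 - <<'E'
from bench import ctrl
import cv2,numpy as np
o=ctrl.get_obs();print(o['time_s'],o['eef_pos'],o['eef_rot'],ctrl.tip_reach)
ims=[]
for c in ['top','side','wrist']:
    im=ctrl.camera(c);cv2.imwrite(f'pics/{c}0.png',im[:,:,::-1])
    p=ctrl.camera_params(c);print(c,{k:np.round(v,3).tolist() for k,v in p.items()})
N="shelf_edge hook_left_tip hook_middle_tip hook_right_tip cup cup_eye cup_grip large_cup_eye small_cup_eye salt_shaker tray pepper_shaker rack".split()
for c in ['top','side','wrist']:
    for n in N:
        r=ctrl.boxes_of(c,n)
        print(c,n,[(round(d['point'][0]*640,1),round(d['point'][1]*480,1),round(d['confidence'],2)) for d in r[:2]])
print(ctrl.get_obs()['time_s'])
E
```

```text
pics
0.0 [0.18006865 0.54580647 0.40376844] [-3.16109720e-04  1.58713056e-01  9.87324347e-01 -8.36086399e-04] 0.1734
top {'mtx': [[524.875, 0.0, 313.139], [0.0, 524.875, 233.019], [0.0, 0.0, 1.0]], 'world_from_camera': [[0.003, -0.98, 0.198, 0.254], [-1.0, -0.003, -0.001, -0.138], [0.002, -0.198, -0.98, 1.652], [0.0, 0.0, 0.0, 1.0]]}
side {'mtx': [[597.305, 0.0, 323.711], [0.0, 597.305, 237.406], [0.0, 0.0, 1.0]], 'world_from_camera': [[-0.069, -0.778, 0.624, -0.366], [-0.998, 0.057, -0.039, -0.066], [-0.005, -0.625, -0.78, 1.327], [0.0, 0.0, 0.0, 1.0]]}
wrist {'mtx': [[371.648, 0.0, 319.318], [0.0, 371.648, 248.374], [0.0, 0.0, 1.0]], 'tool_from_camera': [[0.0, -0.95, -0.312, 0.081], [1.0, -0.0, 0.0, 0.0], [-0.0, -0.312, 0.95, 0.031], [0.0, 0.0, 0.0, 1.0]]}
top shelf_edge [(320.7, 193.2, 0.66)]
top hook_left_tip [(316.3, 192.0, 0.75), (356.0, 233.0, 0.61)]
top hook_middle_tip [(323.0, 197.4, 0.91), (176.7, 218.7, 0.43)]
top hook_right_tip [(318.7, 193.4, 0.58)]
top cup [(195.6, 286.2, 0.74)]
top cup_eye [(195.2, 287.8, 0.74)]
top cup_grip [(200.9, 280.8, 0.84)]
top large_cup_eye [(3
[... 623 characters left out ...]
 0.26)]
side large_cup_eye [(380.1, 249.0, 0.79)]
side small_cup_eye [(335.1, 243.2, 0.6), (335.2, 183.0, 0.5)]
side salt_shaker []
side tray [(383.2, 302.9, 0.97), (464.9, 284.2, 0.4)]
side pepper_shaker [(407.1, 289.5, 0.65), (335.9, 182.9, 0.46)]
side rack [(335.9, 185.3, 0.72)]
wrist shelf_edge []
wrist hook_left_tip []
wrist hook_middle_tip [(147.4, 444.4, 0.15)]
wrist hook_right_tip [(148.0, 448.0, 0.4)]
wrist cup [(147.9, 446.5, 0.94)]
wrist cup_eye [(146.8, 445.6, 0.82)]
wrist cup_grip [(150.6, 447.5, 0.78), (4.2, 464.1, 0.62)]
wrist large_cup_eye []
wrist small_cup_eye []
wrist salt_shaker []
wrist tray [(17.3, 456.5, 0.79)]
wrist pepper_shaker [(2.2, 463.4, 0.49)]
wrist rack []
2.1
```

View pics/side0.png

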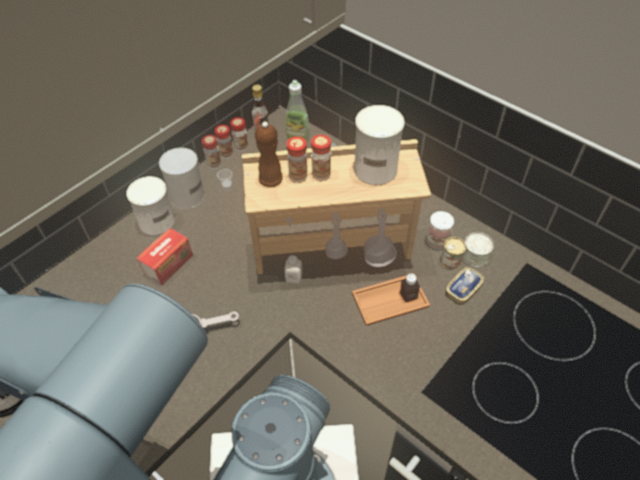

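View pics/top0.png

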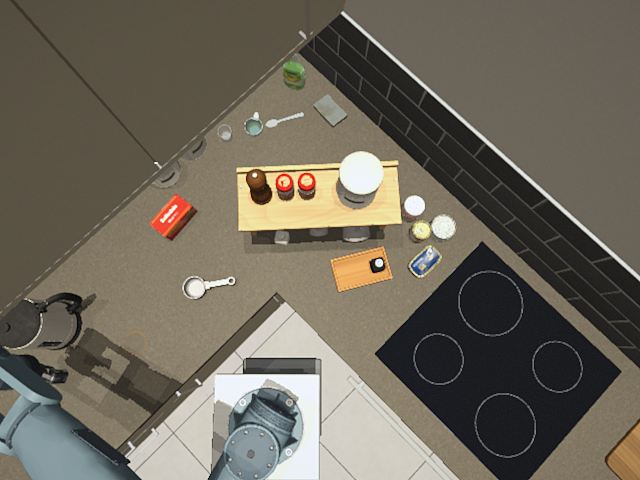

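The left hook is free (side, about (290,218)), with the salt shaker under it at (293,270). The small cup hangs in the middle and the large one on the right. The loose cup's bowl is at top (194,288) with its eye at (231,282). The tray is centred at top (362,270).

```bash
cat > h.py <<'E'
from bench import ctrl
import numpy as np,cv2
from scipy.spatial.transform import Rotation as R
def rot(q): return R.from_quat(np.array(q)[[1,2,3,0]])
def ray(c,uv,o=None):
    p=ctrl.camera_params(c);K=p['mtx'];u=np.array(uv,float)
    x=(u-K[:2,2])/K[0,0]
    if c=='wrist':
        r=np.linalg.norm(x);d=np.append(x/r*np.sin(r),np.cos(r)) if r>0 else np.array([0,0,1.])
        T=np.eye(4);T[:3,:3]=rot(o['eef_rot']).as_matrix();T[:3,3]=o['eef_pos'];T=T@p['tool_from_camera']
    else: d=np.append(x,1);T=p['world_from_camera']
    T=np.array(T);return T[:3,3],T[:3,:3]@d
def atz(c,uv,z,o=None):
    a,d=ray(c,uv,o);return a+d*(z-a[2])/d[2]
def proj(c,P,o=None):
    p=ctrl.camera_params(c);K=p['mtx']
    if c=='wrist':
        T=np.eye(4);T[:3,:3]=rot(o['eef_rot']).as_matrix();T[:3,3]=o['eef_pos'];T=T@p['tool_from_camera']
    else: T=p['world_from_camera']
    X=np.linalg.inv(T)@np.append(P,1)
    if c=='wrist':
        s=np.hypot(X[0],X[1]);r=np.arctan2(s,X[2]);return K[:2,2]+K[0,0]*r*X[:2]/s
    return K[:2,2]+K[0,0]*X[:2]/X[2]
def delta(o,pos,Rt):
    """tool-frame shift mm and rotvec from commanded pose approx o to target TCP"""
    R0=rot(o['eef_rot']);return np.round(R0.inv().apply(np.array(pos)-o['eef_pos'])*1000,1),np.round((R0.inv()*Rt).as_rotvec(),3)
E
python3 - <<'E'
from h import *
np.set_printoptions(precision=4,suppress=True)
for n,c,uv,z in [('boardFL','top',(239,230),.30),('boardFR','top',(401.5,223),.30),('boardFL','side',(247,211),.30),('boardFR','side',(428,196),.30),
 ('bowl','top',(194,288),.04),('eye','top',(231,282),.0355),('eye','side',(235,317),.0355),
 ('tray0','top',(331,266),.013),('tray1','top',(388,248),.013),('tray2','top',(392,277),.013),('tray3','top',(336,292),.013),
 ('trs0','side',(353,293),.013),('trs1','side',(419,278),.013),('trs2','side',(429,302),.013),('trs3','side',(367,322),.013),
 ('pepT','top',(378,264),.085),('pepT','side',(410,279),.085),('saltT','side',(293,261),.085),('saltT','top',(282,238),.085)]:
    print(n,c,atz(c,uv,z))
s=cv2.imread('pics/side0.png')[160:340,230:450];cv2.imwrite('pics/side0z.png',cv2.resize(s,None,fx=3.3,fy=3.3,interpolation=cv2.INTER_CUBIC))
E
```

```text
boardFL top [0.5352 0.0548 0.3   ]
boardFR top [ 0.5554 -0.3734  0.3   ]
boardFL side [0.545  0.0522 0.3   ]
boardFR side [ 0.5609 -0.3681  0.3   ]
bowl top [0.4071 0.2244 0.04  ]
eye top [0.4263 0.1123 0.0355]
eye side [0.428  0.1085 0.0355]
tray0 top [ 0.4801 -0.1971  0.013 ]
tray1 top [ 0.5381 -0.378   0.013 ]
tray2 top [ 0.4459 -0.3882  0.013 ]
tray3 top [ 0.3985 -0.2124  0.013 ]
trs0 side [ 0.4928 -0.1955  0.013 ]
trs1 side [ 0.5277 -0.376   0.013 ]
trs2 side [ 0.451  -0.3891  0.013 ]
trs3 side [ 0.4032 -0.2222  0.013 ]
pepT top [ 0.4766 -0.3361  0.085 ]
pepT side [ 0.4773 -0.3359  0.085 ]
saltT side [ 0.555  -0.0437  0.085 ]
saltT top [ 0.5554 -0.0459  0.085 ]
```

View pics/side0z.png

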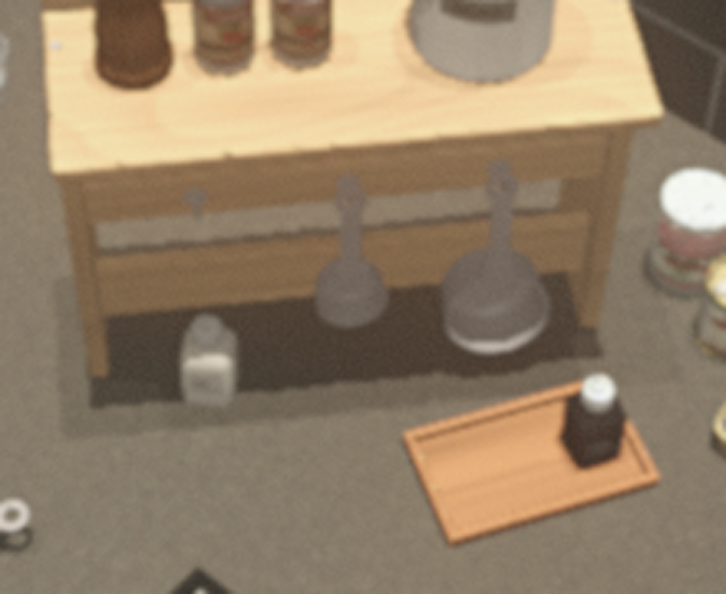

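The zoom shows the free hook's tip near crop (195,193), which is side (289,218). The salt cap is at crop (208,325), and the tray corners are at (405,437), (608,380), (660,477) and (452,543). The gripper can tilt 40° with its camera on the underside for the salt. For the cup it can be flipped so the camera looks through the eye.

```bash
cat >> h.py <<'E'
def tool(yaw,tilt,back):
    """tool z tilted from down toward heading yaw; back: tool x toward robot (camera below) else forward"""
    h=np.array([np.cos(yaw),np.sin(yaw),0]);u=np.array([0,0,1.])
    z=np.sin(tilt)*h-np.cos(tilt)*u;x=np.cos(tilt)*h+np.sin(tilt)*u
    if back:x=-x
    return R.from_matrix(np.array([x,np.cross(z,x),z]).T)
def plan(legs,o=None):
    """legs: list of (grasp point pos, Rot). prints per-leg steps: tool-frame mm + rotvec, nrows<=5 each"""
    o=o or ctrl.get_obs();p=np.array(o['eef_pos']);r=rot(o['eef_rot'])
    for g,rt in legs:
        pt=np.array(g)-rt.as_matrix()[:,2]*.155
        w=(r.inv()*rt).as_rotvec();d=np.linalg.norm(pt-p)
        n=max(d/.040,np.linalg.norm(w)/np.radians(7.1),.01);k=int(np.ceil(n/5))
        for i in range(k):
            a,b=i/k,(i+1)/k
            r0=r*R.from_rotvec(w*a);s=r0.inv().apply((pt-p)/k)*1000
            print('rows',int(np.ceil(n/k)),np.round(s,1).tolist(),np.round(w/k,3).tolist())
        p,r=pt,rt
        print('  -> TCP',np.round(pt,3))
E
python3 - <<'E'
from h import *
from scipy.optimize import least_squares
np.set_printoptions(precision=4,suppress=True)
f=lambda u,v:(230+u/3.3,160+v/3.3)
for n,uv,z in [('FL',f(52,172),.3),('FR',f(660,122),.3),('hook',f(195,193),.228),('cap',f(208,323),.085),('legLbot',f(92,378),0),('legRbot',f(604,332),0)]: print(n,atz('side',uv,z))
# rack fit: FL,FR lower front edge + legs + hook + top view corners
obs=[('side',f(52,172),(-.06,.213,.3)),('side',f(660,122),(-.06,-.213,.3)),('side',f(195,193),(-.04,.115,.228))]
def res(q):
    c,s=np.cos(q[2]),np.sin(q[2]);e=[]
    for cam,uv,P in obs: e+=list(proj(cam,[q[0]+c*P[0]-s*P[1],q[1]+s*P[0]+c*P[1],P[2]])-uv)
    return e
q=least_squares(res,[.61,-.155,.04]);print('rack',q.x,np.array(q.fun))
tr=[(405,437),(608,380),(660,477),(452,543)];C=[(.052,.088),(.052,-.088),(-.052,-.088),(-.052,.088)]
obs2=[('side',f(*t),(a,b,.013)) for t,(a,b) in zip(tr,C)]+[('top',t,(a,b,.013)) for t,(a,b) in zip([(331,266),(388,248),(392,277),(336,292)],C)]
obs=obs2;q=least_squares(res,[.467,-.295,.26]);print('tray',q.x,np.array(q.fun))
E
```

```text
FL [0.5418 0.055  0.3   ]
FR [ 0.5575 -0.3722  0.3   ]
hook [ 0.5774 -0.0415  0.228 ]
cap [ 0.565  -0.0441  0.085 ]
legLbot [0.5792 0.0546 0.    ]
legRbot [ 0.5954 -0.3724  0.    ]
rack [ 0.613  -0.1564  0.0274] [ 0.0808 -1.7467 -0.6208 -0.397   0.5587  2.3412]
tray [ 0.4669 -0.2932  0.2577] [-0.0702 -0.0413 -0.0521 -0.5723  0.7511  1.2995  0.107   0.5529 -0.7508
 -4.6338 -4.1107 -0.4937  1.1213  2.1829  2.8793  1.3885]
```

```bash
python3 - <<'E'
from h import *
t=np.radians(40);plan([((.495,-.043,.137),tool(.03,t,True))])
E
```

```text
rows 5 [-97.5, -123.7, 37.2] [-0.03, -0.173, -0.084]
rows 5 [-79.3, -132.4, 48.6] [-0.03, -0.173, -0.084]
rows 5 [-58.8, -139.8, 56.5] [-0.03, -0.173, -0.084]
rows 5 [-36.7, -145.6, 60.4] [-0.03, -0.173, -0.084]
  -> TCP [ 0.395 -0.046  0.256]
```

```bash

python3 -m pendant '[[[0.9,-20,-25,7,-0.006,-0.035,-0.017],[0.9,-40,-50,15,-0.012,-0.07,-0.034],[0.9,-59,-74,22,-0.018,-0.104,-0.05],[0.9,-78,-99,30,-0.024,-0.138,-0.067],[0.9,-97.5,-123.7,37.2,-0.03,-0.173,-0.084]]]'
python3 -m pendant '[[[0.9,-16,-26,10,-0.006,-0.035,-0.017],[0.9,-32,-53,19,-0.012,-0.07,-0.034],[0.9,-48,-79,29,-0.018,-0.104,-0.05],[0.9,-63,-106,39,-0.024,-0.138,-0.067],[0.9,-79.3,-132.4,48.6,-0.03,-0.173,-0.084]]]'
python3 -m pendant '[[[0.9,-12,-28,11,-0.006,-0.035,-0.017],[0.9,-24,-56,23,-0.012,-0.07,-0.034],[0.9,-35,-84,34,-0.018,-0.104,-0.05],[0.9,-47,-112,45,-0.024,-0.138,-0.067],[0.9,-58.8,-139.8,56.5,-0.03,-0.173,-0.084]]]'
python3 -m pendant '[[[0.9,-9,-36,15,-0.008,-0.043,-0.021],[0.9,-18,-73,30,-0.015,-0.087,-0.042],[0.9,-27,-109,45,-0.022,-0.13,-0.063],[0.9,-36.7,-145.6,60.4,-0.03,-0.173,-0.084],[0.9,-36.7,-145.6,60.4,-0.03,-0.173,-0.084]]]'
python3 - <<'E'
from h import *
o=ctrl.get_obs();im=ctrl.camera('wrist');cv2.imwrite('pics/w1.png',im[:,:,::-1])
print(o['time_s'],o['eef_pos'],o['eef_rot'])
for n in ['salt_shaker','hook_left_tip','rack']:print(n,[(d['point'][0]*640,d['point'][1]*480,d['confidence']) for d in ctrl.boxes_of('wrist',n)[:2]])
for P in [(.613-.04-.003,-.042,.228),(.573,-.043,.085)]: print(proj('wrist',P,o))
E
```

```text
time_s: 2.52
eef_pos: [0.2341, 0.3967, 0.3671]
eef_rot: [0.088, 0.116, 0.989, 0.001]
wrist_force: [0.2, -0.7, 0.2]
opening: 0.902
grasp_force: 0.0
time_s: 2.93
eef_pos: [0.2878, 0.2488, 0.3301]
eef_rot: [0.176, 0.073, 0.982, 0.002]
wrist_force: [0.9, -0.4, 0.3]
opening: 0.898
grasp_force: 0.0
time_s: 3.35
eef_pos: [0.3414, 0.1024, 0.2939]
eef_rot: [0.26, 0.029, 0.965, 0.003]
wrist_force: [0.5, 1.2, -0.7]
opening: 0.9
grasp_force: 0.0
time_s: 3.77
eef_pos: [0.3774, 0.0104, 0.2689]
eef_rot: [0.329, -0.011, 0.944, 0.01]
wrist_force: [-0.4, 0.5, 0.8]
opening: 0.9
grasp_force: 0.0
3.7667 [0.37735057 0.01039832 0.26891876] [ 0.32898709 -0.01113023  0.94421704  0.00988921]
salt_shaker [(242.88, 238.416, 0.63)]
hook_left_tip []
rack [(233.28, 336.384, 0.72), (93.184, 320.688, 0.59)]
[221.70170133 513.22799226]
[233.78098216 304.94418594]
```

View pics/w1.png

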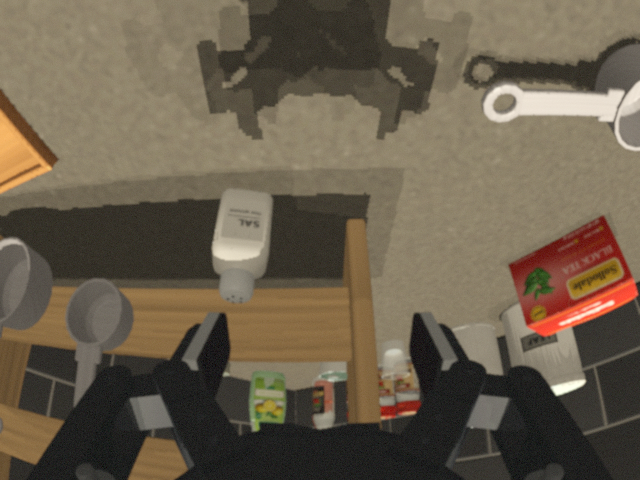

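The picture is upside down because the camera is below. The salt cap's top is at about (237,294) and its base's front edge runs (217,190)–(272,196). The left panel's inner foot is at (347,221), and the loose cup's eye is at (502,103). The hanging cups have their mouths towards the robot.

```bash
python3 - <<'E'
from h import *
np.set_printoptions(precision=4,suppress=True)
o=ctrl.get_obs()
for n,uv,z in [('cap',(237,294),.085),('capnear',(236,301),.085),('baseL?',(219,190),0),('baseR?',(272,195),0),('panel in',(347,220),0),('panel out',(368,219),0),('eye',(502,103),.0355),('bar end',(614,105),.0355)]: print(n,atz('wrist',uv,z,o))
t=np.radians(40);plan([((.495,-.043,.137),tool(.03,t,True))])
E
```

```text
cap [ 0.5523 -0.0367  0.085 ]
capnear [ 0.5632 -0.0393  0.085 ]
baseL? [ 0.5432 -0.0593  0.    ]
baseR? [ 0.5499 -0.0179  0.    ]
panel in [0.5814 0.0436 0.    ]
panel out [0.5798 0.0615 0.    ]
eye [0.4306 0.1136 0.0355]
bar end [0.4156 0.1922 0.0355]
rows 2 [-5.6, -57.6, 20.0] [0.007, -0.031, -0.012]
  -> TCP [ 0.395 -0.046  0.256]
```

Salt centre is about (.567,-.042) with yaw about -0.16, and the base edge measures 42 mm, as it should.

```bash
python3 - <<'E'
from h import *
t=np.radians(40);T=tool(-.14,t,True);z=T.as_matrix()[:,2];g=np.array([.567,-.042,.043])
plan([(g-.1*z,T),(g+.003*z,T)])
E
```

```text
rows 2 [-2.5, -31.2, 40.1] [0.115, -0.032, 0.12]
  -> TCP [ 0.405 -0.019  0.238]
rows 3 [0.0, -0.0, 103.0] [0.0, 0.0, 0.0]
  -> TCP [ 0.47  -0.028  0.159]
```

```bash

python3 -m pendant '[[[0.9,-2.5,-16,20,0.058,-0.016,0.06],[0.9,-2.5,-31.2,40.1,0.115,-0.032,0.12],[0.9,-2.5,-31.2,40.1,0.115,-0.032,0.12],[0.9,-2.5,-31.2,40.1,0.115,-0.032,0.12]]]'
python3 - <<'E'
from h import *
np.set_printoptions(precision=4,suppress=True)
o=ctrl.get_obs();im=ctrl.camera('wrist').copy();print(o['time_s'],o['eef_pos'])
s=[(d['point'][0]*640,d['point'][1]*480,d['confidence']) for d in ctrl.boxes_of('wrist','salt_shaker')[:2]];print(s,proj('wrist',(.567,-.042,.045),o))
c,n=np.cos(-.16),np.sin(-.16);V=[[.567+c*a-n*b,-.042+n*a+c*b,z] for z in (0,.066) for a,b in [(-.0205,-.0205),(-.0205,.0205),(.0205,.0205),(.0205,-.0205)]]+[[.567,-.042,.085]]
for v in V: cv2.circle(im,tuple(int(round(x)) for x in proj('wrist',v,o)),3,(255,0,0),-1)
# hook per rack (.603,-.156,.035)
q=(.603,-.156,.035);c,n=np.cos(q[2]),np.sin(q[2])
for P in [(0,.115,.205),(-.016,.115,.205),(-.04,.115,.228),(-.01,.197,0),(-.01,.213,0),(0,.197,.183),(.01,.197,.115)]:
    cv2.circle(im,tuple(int(round(x)) for x in proj('wrist',(q[0]+c*P[0]-n*P[1],q[1]+n*P[0]+c*P[1],P[2]),o)),2,(0,255,0),-1)
cv2.imwrite('pics/w2.png',im[:,:,::-1])
t=np.radians(40);T=tool(-.14,t,True);z=T.as_matrix()[:,2];g=np.array([.567,-.042,.043])
plan([(g+.003*z,T)])
E
```

```text
time_s: 4.3
eef_pos: [0.4047, -0.0178, 0.2375]
eef_rot: [0.34, 0.064, 0.938, -0.023]
wrist_force: [-0.9, -0.0, -0.8]
opening: 0.9
grasp_force: 0.0
4.3 [ 0.4047 -0.0178  0.2375]
[(318.20799999999997, 247.296, 0.94)] [315.831  264.2796]
rows 3 [0.2, -1.7, 103.5] [0.003, 0.001, 0.004]
  -> TCP [ 0.47  -0.028  0.159]
```

View pics/w2.png

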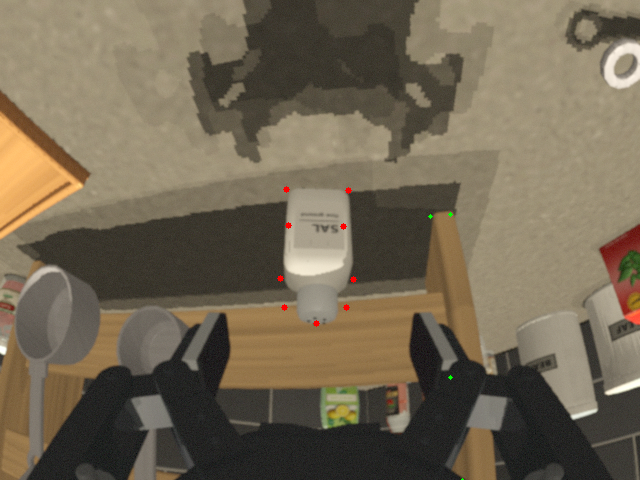

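The red markers fit the salt body to within a few pixels, and the panel foot matches (434,212). Go in and grip.

```bash

python3 -m pendant '[[[0.9,0,0,34,0,0,0],[0.9,0,0,68,0,0,0],[0.9,0,0,101,0,0,0],[0.9,0,0,101,0,0,0],[0,0,0,101,0,0,0]]]'
python3 -m pendant '[[[0,0,0,0,0,0,0],[0,0,0,0,0,0,0],[0,0,0,0,0,0,0],[0,0,0,0,0,0,0],[0,0,0,0,0,0,0]]]'
python3 - <<'E'
from h import *
t=np.radians(40);T=tool(-.14,t,True);o=ctrl.get_obs();z=T.as_matrix()[:,2];g=np.array(o['eef_pos'])+z*.155;print(g)
dz=g[2]
T2=tool(.2,t,True)
p=np.array([.4555,-.2495,dz+.006])+0*g
off=(g-np.array([.566,-.042,dz])); print(off)
p[:2]+=R.from_euler('z',.34).apply(off)[:2]
plan([(g+[-.03,0,.025],T),(g+[-.12,-.01,.05],T),(p+[0,0,.05],T2),(p,T2)])
E
```

```text
time_s: 4.82
eef_pos: [0.4772, -0.0264, 0.173]
eef_rot: [0.331, 0.068, 0.941, -0.022]
wrist_force: [0.3, 0.2, 0.6]
opening: 0.779
grasp_force: 0.0
time_s: 5.23
eef_pos: [0.4751, -0.0265, 0.1765]
eef_rot: [0.333, 0.066, 0.94, -0.024]
wrist_force: [0.6, 0.6, 0.7]
opening: 0.458
grasp_force: 60.4
[ 0.57374521 -0.04045155  0.05772031]
[0.00774521 0.00154845 0.        ]
rows 1 [7.3, -4.2, -38.1] [-0.002, -0.017, 0.001]
  -> TCP [ 0.445 -0.027  0.201]
rows 3 [51.1, -22.5, -75.5] [0.0, 0.0, 0.0]
  -> TCP [ 0.355 -0.037  0.226]
rows 3 [-17.8, -112.6, 11.0] [-0.109, 0.0, -0.13]
rows 3 [-3.0, -114.4, -1.4] [-0.109, 0.0, -0.13]
  -> TCP [ 0.365 -0.265  0.232]
rows 2 [32.1, -0.0, 38.3] [0.0, 0.0, 0.0]
  -> TCP [ 0.365 -0.265  0.182]
```

```bash

python3 -m pendant '[[[0,4,-2,-19,0,-0.01,0],[0,7.3,-4.2,-38.1,0,-0.017,0],[0,7.3,-4.2,-38.1,0,-0.017,0]]]'
python3 - <<'E'
from h import *
np.set_printoptions(precision=4,suppress=True)
o=ctrl.get_obs();print(o['q'],o['dq'],o['joint_efforts'],o['eef_pos'])
z=rot(o['eef_rot']).as_matrix()[:,2];print('grasp pt',np.array(o['eef_pos'])+.155*z,z)
im=ctrl.camera('wrist');cv2.imwrite('pics/w3.png',im[:,:,::-1])
E
```

```text
time_s: 5.48
eef_pos: [0.4438, -0.0262, 0.2016]
eef_rot: [0.341, 0.065, 0.938, -0.025]
wrist_force: [0.7, 0.3, -0.7]
opening: 0.457
grasp_force: 61.1
[-0.3785  0.1035  2.293   1.1856  0.1629 -2.9376] [ 0.006   0.0615 -0.0486  0.1796 -0.027  -0.1754] [ -0.3947 -30.9743 -24.5389  -0.7519  -0.6259   1.3536] [ 0.4438 -0.0262  0.2016]
grasp pt [ 0.5424 -0.0403  0.0827] [ 0.6356 -0.0911 -0.7666]
```

View pics/w3.png

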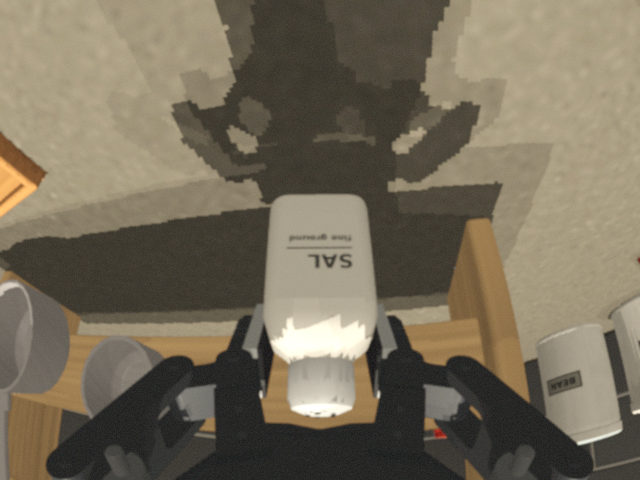

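The salt is held upright between the pads. The arm stopped short at grasping because q6 was near its limit and q5 near zero, so I'll fit a simple kinematic model to plan the placing.

```bash
cat > kin.py <<'E'
from h import *
from scipy.optimize import least_squares
def fk(q,k):
    h,L1,L2,lat,d6,a1=k
    R1=R.from_euler('z',q[0]);A=R1*R.from_euler('y',q[1]);B=A*R.from_euler('y',q[2])
    W=B*R.from_euler('z',q[3])*R.from_euler('y',q[4])*R.from_euler('z',q[5]+np.pi/2)
    p=R1.apply([a1,lat,h])+A.apply([0,0,L1])+B.apply([0,0,L2])+W.apply([0,0,d6])
    return p,W
E
python3 - <<'E'
from kin import *
np.set_printoptions(precision=4,suppress=True)
o=ctrl.get_obs()
p,W=fk(o['q'],(.2,.4,.4,.12,.1,0));print(p,W.as_matrix(),rot(o['eef_rot']).as_matrix(),sep='\n')
D=[([1.046,.181,1.607,0,1.354,-.206],[.18007,.54581,.40377]),(o['q'],o['eef_pos'])]
f=lambda k:np.concatenate([fk(q,k)[0]-p for q,p in D]+[[1e-3*k[5],1e-3*(k[1]-k[2])]])
s=least_squares(f,(.2,.4,.4,.12,.1,0));print(s.x,s.fun)
E
```

```text
[ 0.3992 -0.0134  0.227 ]
[[-0.7588  0.1398  0.6362]
 [ 0.1056  0.9902 -0.0917]
 [-0.6427 -0.0024 -0.7661]]
[[-0.7588  0.1398  0.6362]
 [ 0.1056  0.9902 -0.0917]
 [-0.6427 -0.0024 -0.7661]]
[-0.509   1.1817  0.4795  0.1177  0.1462 -0.1183] [-0.      0.      0.     -0.     -0.     -0.     -0.0001  0.0007]
```

```bash

python3 -m pendant '[[[0,13,-6,-19,0,0,0],[0,26,-11,-38,0,0,0],[0,38,-17,-57,0,0,0],[0,50,-22,-75,0,0,0],[0,50,-22,-75,0,0,0]]]'
cat >> kin.py <<'E'
import json,os
D0=[([1.046,.181,1.607,0,1.354,-.206],[.18007,.54581,.40377]),([-0.3785,0.1035,2.293,1.1856,0.1629,-2.9376],[0.4438,-0.0262,0.2016])]
def log():
    o=ctrl.get_obs();D=json.load(open('d.json')) if os.path.exists('d.json') else D0
    D.append((list(map(float,o['q'])),list(map(float,o['eef_pos']))));json.dump(D,open('d.json','w'))
    f=lambda k:np.concatenate([fk(q,k)[0]-p for q,p in D]+[[.1*k[5],1e-3*(k[1]-k[2])]])
    s=least_squares(f,(.2,.4,.4,.12,.1,0));return o,s.x,np.abs(s.fun).max()
def ik(g,rt,k,q0):
    """best joint solution near q0 for grasp point g, orientation rt (no range limits enforced)"""
    pt=np.array(g)-rt.as_matrix()[:,2]*.155;lo=[-2.99,-.89,.3,-1.14,0,-3.12];hi=[2.99,2.07,2.58,4.28,2.63,3.12]
    def f(q):
        p,W=fk(q,k);return np.concatenate([(p-pt)*5,(rt.inv()*W).as_rotvec(),1e-3*(q-q0)])
    s=least_squares(f,np.clip(q0,np.array(lo)+1e-3,np.array(hi)-1e-3),bounds=(lo,hi))
    p,W=fk(s.x,k);return s.x,np.linalg.norm(p-pt)*1e3,np.linalg.norm((rt.inv()*W).as_rotvec())
E
python3 - <<'E'
from kin import *
np.set_printoptions(precision=3,suppress=True)
o,k,e=log();print(o['eef_pos'],o['q'],k,e)
t=np.radians(40)
for hd in (-.9,-.6,-.3,0,.2,.5):
  for z in (.064,.11):
    q=np.array(o['q']);g0=np.array(o['eef_pos'])+.155*rot(o['eef_rot']).as_matrix()[:,2]
    for a in np.linspace(0,1,6): q,ep,er=ik(g0*(1-a)+a*np.array([.46,-.2495,z]),tool(-.14+(hd+.14)*a,t,True),k,q)
    print(hd,z,q,ep,er)
E
```

```text
time_s: 5.95
eef_pos: [0.3549, -0.0359, 0.2261]
eef_rot: [0.341, 0.066, 0.938, -0.025]
wrist_force: [-0.9, 0.1, -1.0]
opening: 0.456
grasp_force: 61.2
[ 0.355 -0.036  0.226] [-0.55  -0.218  2.509  0.934  0.321 -2.802] [0.134 0.44  0.442 0.129 0.063 0.046] 0.012969851201212523
-0.9 0.064 [-0.692  0.104  2.33  -1.14   0.13  -0.269] 3.7364064900107645 0.03712046600304434
-0.9 0.11 [-0.688  0.01   2.299 -0.753  0.199 -0.664] 0.0004051764535801138 4.695590400922651e-06
-0.6 0.064 [-0.8    0.079  2.368  1.396  0.127 -3.12 ] 1.7889111081069584 0.015881412929685288
-0.6 0.11 [-0.801 -0.024  2.332  0.73   0.194 -2.447] 0.00010386401278949625 1.2241721156200578e-06
-0.3 0.064 [-0.896  0.074  2.347  1.102  0.376 -3.12 ] 7.6348472232822475 0.07281240311558812
-0.3 0.11 [-0.908 -0.018  2.326  1.047  0.438 -3.063] 1.4694736384049065e-05 8.801289280619708e-08
0 0.064 [-0.95   0.105  2.28   0.858  0.591 -3.12 ] 16.06557227231042 0.17440900869913564
0 0.11 [-0.965  0.017  2.259  0.862  0.674 -3.12 ] 9.069755439858223 0.0979403896418952
0.2 0.064 [-0.962  0.142  2.218  0.723  0.714 -3.12 ] 21.841949313799542 0.26006393758226665
0.2 0.11 [-0.976  0.057  2.194  0.737  0.805 -3.12 ] 16.57856954572892 0.19298082489567042
0.5 0.064 [-0.956  0.215  2.112  0.554  0.873 -3.12 ] 29.92901325094175 0.4053391762948414
0.5 0.11 [-0.967  0.135  2.084  0.585  0.974 -3.12 ] 27.218520583148177 0.35096525697722014
```

```bash
sed -i 's/\[\[.1\*k\[5\],1e-3\*(k\[1\]-k\[2\])\]\]/[[1e-4*k[5],1e-4*(k[1]-k[2])]]/' kin.py
python3 - <<'E'
from kin import *
np.set_printoptions(precision=4,suppress=True)
o,k,e=log();print(k,e)
t=np.radians(40)
for hd in (-.8,-.7,-.6,-.5,-.4):
  for z in (.064,.12):
    q=np.array(o['q']);g0=np.array(o['eef_pos'])+.155*rot(o['eef_rot']).as_matrix()[:,2]
    for a in np.linspace(0,1,6): q,ep,er=ik(g0*(1-a)+a*np.array([.46,-.2495,z]),tool(-.14+(hd+.14)*a,t,True),k,q)
    print(hd,z,q,ep,er)
E
```

```text
[0.1365 0.4405 0.4415 0.1308 0.0661 0.045 ] 0.015047757166872594
-0.8 0.064 [-0.7326  0.0918  2.3545 -1.14    0.0389 -0.3787] 2.0426869904702833 0.019677326501914942
-0.8 0.12 [-0.7301 -0.0287  2.3086 -0.2672  0.1708 -1.2538] 0.00041334489347913373 5.747211322142536e-06
-0.7 0.064 [-0.7687  0.0841  2.3676  1.4966  0.0434 -3.12  ] 1.1553421678397842 0.01025188515797914
-0.7 0.12 [-0.7691 -0.0407  2.32    0.2635  0.1711 -1.8836] 0.0002648555646026167 3.7043907619712252e-06
-0.6 0.064 [-0.8067  0.0757  2.3727  1.3912  0.1309 -3.12  ] 2.0463864973832226 0.01818988745950706
-0.6 0.12 [-0.8081 -0.0481  2.3269  0.655   0.2197 -2.3744] 0.0001006414021650866 1.22893436281877e-06
-0.5 0.064 [-0.8426  0.0704  2.3716  1.2884  0.2167 -3.12  ] 3.535798776551396 0.031875923540181005
-0.5 0.12 [-0.8462 -0.0507  2.3294  0.8572  0.2926 -2.676 ] 2.671348420188991e-05 3.1458739248086916e-07
-0.4 0.064 [-0.8751  0.0688  2.3642  1.1898  0.2999 -3.12  ] 5.539462447171819 0.051210894096037754
-0.4 0.12 [-0.8824 -0.0484  2.3272  0.9537  0.3743 -2.8718] 8.824395453076547e-06 4.418142254829058e-08
```

```bash
python3 - <<'E'
import re
s=open('kin.py').read()
s=s.replace("h,L1,L2,lat,d6,a1=k","h,L1,L2,lat,d6,a1,a2=k").replace("B.apply([0,0,L2])","B.apply([a2,0,L2])").replace("(.2,.4,.4,.12,.1,0))","(.2,.4,.4,.12,.1,0,0))").replace("1e-4*(k[1]-k[2])","1e-4*(k[1]-k[2]),1e-3*k[6]")
open('kin.py','w').write(s)
from kin import *
np.set_printoptions(precision=4,suppress=True)
D=json.load(open('d.json'))[:3];json.dump(D,open('d.json','w'))
o,k,e=log();print(k,e)
for q,p in D: print(fk(q,k)[0]-p)
t=np.radians(40)
for hd in (-.8,-.7,-.6,-.5):
  for z in (.064,.12):
    q=np.array(o['q']);g0=np.array(o['eef_pos'])+.155*rot(o['eef_rot']).as_matrix()[:,2]
    for a in np.linspace(0,1,6): q,ep,er=ik(g0*(1-a)+a*np.array([.46,-.2495,z]),tool(-.14+(hd+.14)*a,t,True),k,q)
    print(hd,z,q,ep,er)
E
```

```text
[0.3142 0.438  0.5136 0.1176 0.1462 0.0009 0.0864] 8.644518194302879e-05
[-0.  0.  0.]
[-0.     -0.      0.0001]
[ 0.  0. -0.]
-0.8 0.064 [-0.6837  0.1367  2.3056 -1.14    0.0705 -0.3408] 2.362361524259993 0.027093332534994827
-0.8 0.12 [-0.6776 -0.0231  2.307  -0.4509  0.181  -1.0324] 0.0004919893810091529 6.795898564777283e-06
-0.7 0.064 [-0.7376  0.1285  2.3255  1.5203  0.0234 -3.12  ] 1.0765709312615923 0.011331325525317024
-0.7 0.12 [-0.7383 -0.042   2.3251  0.1526  0.1626 -1.7508] 0.00038593081073631753 5.671051833658927e-06
-0.6 0.064 [-0.797   0.1164  2.3343  1.3982  0.1239 -3.12  ] 1.852697606485598 0.019389199561860915
-0.6 0.12 [-0.7998 -0.054   2.3363  0.6472  0.2132 -2.361 ] 0.00012893758963370954 1.7165658980697817e-06
-0.5 0.064 [-0.8523  0.1084  2.3339  1.2802  0.2215 -3.12  ] 3.2167289935260706 0.034048644997821065
-0.5 0.12 [-0.86   -0.0583  2.3403  0.8788  0.2985 -2.708 ] 2.7329711283081478e-05 3.8109000745284256e-07
```

```bash
python3 - <<'E'
from kin import *
np.set_printoptions(precision=3,suppress=True)
o,k,e=log();t=np.radians(39);q=np.array(o['q']);g0=np.array(o['eef_pos'])+.155*rot(o['eef_rot']).as_matrix()[:,2]
T2=tool(-.6,t,True);p=np.array([.4605,-.253,.062])
for a in np.linspace(0,1,6): q,ep,er=ik(g0*(1-a)+a*np.array([.4605,-.253,.12]),tool(-.14-.46*a,t,True),k,q)
for z in (.12,.1,.08,.07,.062): q,ep,er=ik([.4605,-.253,z],T2,k,q);print(z,q,ep,er)
plan([((.4605,-.253,.12),T2),(p,T2)])
E
```

```text
0.12 [-0.804 -0.048  2.321  0.578  0.236 -2.295] 8.151654197132155e-09 1.0889325397142939e-10
0.1 [-0.804  0.011  2.325  0.762  0.186 -2.483] 0.0002178227518364531 2.636365661041608e-06
0.08 [-0.804  0.073  2.327  1.063  0.146 -2.788] 0.0004931642016717861 5.488332019936363e-06
0.07 [-0.804  0.105  2.326  1.269  0.134 -2.997] 0.00038785859856972676 4.1498727381475665e-06
0.062 [-0.803  0.129  2.324  1.392  0.128 -3.12 ] 0.48786882154584726 0.005170509309704538
rows 5 [-45.5, -157.0, 19.8] [0.291, 0.016, 0.356]
  -> TCP [ 0.38  -0.198  0.24 ]
rows 2 [36.5, 0.0, 45.1] [0.0, 0.0, 0.0]
  -> TCP [ 0.38  -0.198  0.182]
```

```bash

python3 -m pendant '[[[0,-9,-31,4,0.058,0.003,0.071],[0,-18,-63,8,0.116,0.006,0.142],[0,-27,-94,12,0.175,0.01,0.214],[0,-36,-126,16,0.233,0.013,0.285],[0,-45.5,-157,19.8,0.291,0.016,0.356]]]'
python3 -m pendant '[[[0,0,0,0,0,0,0]]]'
python3 - <<'E'
from kin import *
np.set_printoptions(precision=3,suppress=True)
o,k,e=log();print(o['q'],e)
t=np.radians(39);T2=tool(-.6,t,True);plan([((.4605,-.253,.08),T2),((.4605,-.253,.062),T2)])
im=ctrl.camera('side');cv2.imwrite('pics/s2.png',cv2.resize(im[200:360,280:500,::-1],None,fx=3.3,fy=3.3))
E
```

```text
time_s: 6.37
eef_pos: [0.3827, -0.2004, 0.2402]
eef_rot: [0.319, 0.281, 0.9, -0.099]
wrist_force: [-0.2, 0.2, -1.4]
opening: 0.457
grasp_force: 61.2
time_s: 6.45
eef_pos: [0.3845, -0.2043, 0.2425]
eef_rot: [0.321, 0.283, 0.898, -0.102]
wrist_force: [0.8, -0.4, -0.2]
opening: 0.461
grasp_force: 61.3
[-0.805 -0.036  2.306  0.566  0.229 -2.278] 8.778819417426531e-05
rows 2 [32.3, 2.7, 27.9] [-0.008, 0.007, -0.007]
  -> TCP [ 0.38  -0.198  0.2  ]
rows 1 [11.3, 0.0, 14.0] [0.0, 0.0, 0.0]
  -> TCP [ 0.38  -0.198  0.182]
```

```bash

python3 -m pendant '[[[0,16,1.3,14,-0.004,0.004,-0.004],[0,32.3,2.7,27.9,-0.008,0.007,-0.007],[0,38,2.7,35,-0.008,0.007,-0.007],[0,38,2.7,35,-0.008,0.007,-0.007],[0,38,2.7,35,-0.008,0.007,-0.007]]]'
python3 - <<'E'
from kin import *
np.set_printoptions(precision=3,suppress=True)
o,k,e=log();print(o['q'],e)
t=np.radians(39);T2=tool(-.6,t,True);plan([((.4605,-.253,.062),T2)])
o=ctrl.get_obs();im=ctrl.camera('wrist');cv2.imwrite('pics/w4.png',im[:,:,::-1])
E
```

```text
time_s: 6.92
eef_pos: [0.3767, -0.1907, 0.1868]
eef_rot: [0.314, 0.275, 0.904, -0.094]
wrist_force: [-0.8, 0.6, -0.4]
opening: 0.46
grasp_force: 61.3
[-0.799  0.102  2.338  1.253  0.138 -2.984] 0.00011975308794034967
rows 1 [-2.6, -4.2, 7.7] [0.009, -0.012, 0.006]
  -> TCP [ 0.38  -0.198  0.182]
```

View pics/w4.png

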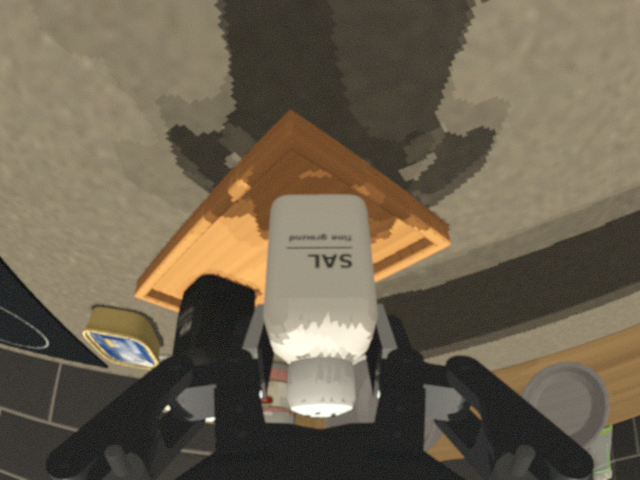

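```bash
python3 - <<'E'
from kin import *
np.set_printoptions(precision=3,suppress=True)
o=ctrl.get_obs()
a,b,c=[atz('wrist',u,.013,o) for u in [(291,111),(450,240),(136,294)]];print(a,b,c,np.linalg.norm(a-b),np.linalg.norm(a-c))
for u in [(272,197),(368,197)]: print(atz('wrist',u,.012,o))
ye=(a-c)/np.linalg.norm(a-c);m=(a+b)/2-ye*.043;print('spot',m)
E
```

```text
[ 0.394 -0.213  0.013] [ 0.496 -0.193  0.013] [ 0.444 -0.383  0.013] 0.10398842415349277 0.17691547580899064
[ 0.425 -0.246  0.012]
[ 0.447 -0.213  0.012]
spot [ 0.457 -0.244  0.013]
```

```bash

python3 -m pendant '[[[0,1.5,0,2,0.003,-0.006,0.003],[0,3,0,4,0.005,-0.01,0.005],[0,3,0,4,0.005,-0.01,0.005],[0,3,0,4,0.005,-0.01,0.005]]]'
python3 - <<'E'
from kin import *
np.set_printoptions(precision=3,suppress=True)
o,k,e=log();M=rot(o['eef_rot']).as_matrix();print(o['q'],np.array(o['eef_pos'])+.155*M[:,2],np.degrees(np.arccos(-M[2,2])),o['torque'],o['wrist_force'])
E
```

```text
time_s: 7.3
eef_pos: [0.3782, -0.1921, 0.186]
eef_rot: [0.319, 0.277, 0.901, -0.098]
wrist_force: [0.0, 0.2, -1.0]
opening: 0.457
grasp_force: 61.3
[-0.796  0.11   2.336  1.389  0.128 -3.115] [ 0.459 -0.247  0.066] 39.04608410119547 [ 0.268  0.379 -0.007] [ 0.018  0.236 -1.042]
```

```bash
python3 - <<'E'
from kin import *
np.set_printoptions(precision=3,suppress=True)
o,k,e=log();
for ti in (38,39):
 for hd in (-.8,-.75,-.7,-.65,-.6):
  for dr in (-.01,.0,.01):
   g=np.array([.459+.825*dr,-.247-.565*dr,.0617])
   q,ep,er=ik(g,tool(hd,np.radians(ti),True),k,np.array(o['q']))
   if ep<1.2: print(ti,hd,dr,q,ep,er)
E
```

```text
38 -0.8 -0.01 [-0.679  0.125  2.321 -1.12   0.082 -0.357] 0.00744263441575621 8.395770649189203e-05
38 -0.8 0.0 [-0.677  0.144  2.298 -1.081  0.086 -0.394] 0.006756158398389935 7.91780520140057e-05
38 -0.8 0.01 [-0.675  0.163  2.274 -1.041  0.089 -0.433] 0.00611256245256997 7.442433533376972e-05
38 -0.75 -0.01 [-0.708  0.117  2.331 -0.683  0.04  -0.855] 0.010656830686425072 0.00013940147406702873
38 -0.75 0.0 [-0.705  0.136  2.307 -0.66   0.045 -0.876] 0.009076497432672042 0.00012328430095916003
38 -0.75 0.01 [-0.702  0.156  2.283 -0.634  0.05  -0.9  ] 0.007744437421224351 0.00010925363261448889
38 -0.7 -0.01 [-0.738  0.11   2.339  0.668  0.038 -2.269] 0.004290771286459485 5.455809761634157e-05
38 -0.7 0.0 [-0.734  0.13   2.315  0.555  0.04  -2.152] 0.004341357493839139 5.938266034296114e-05
38 -0.7 0.01 [-0.73   0.149  2.291  0.45   0.042 -2.044] 0.004210943234083823 6.165016658189222e-05
38 -0.65 -0.01 [-0.768  0.105  2.345  1.157  0.079 -2.82 ] 0.0008248232133891309 8.875575416254615e-06
38 -0.65 0.0 [-0.763  0.125  2.321  1.099  0.078 -2.758] 0.0009858636679621149 1.1077913471547
[... 999 characters left out ...]
41215e-06
39 -0.7 0.01 [-0.73   0.152  2.3    1.136  0.021 -2.73 ] 0.00357964654846264 4.0603478879092106e-05
39 -0.65 -0.01 [-0.769  0.106  2.353  1.457  0.075 -3.12 ] 0.3652306394436806 0.003721938540137957
39 -0.65 0.0 [-0.764  0.127  2.33   1.461  0.072 -3.12 ] 0.1076736561149102 0.001129038784862058
39 -0.65 0.01 [-0.759  0.147  2.307  1.422  0.069 -3.077] 1.7340981790102826e-05 1.5402677357272573e-07
39 -0.6 -0.01 [-0.799  0.1    2.357  1.395  0.125 -3.12 ] 0.8417378736881399 0.00857215333533174
39 -0.6 0.0 [-0.793  0.122  2.333  1.399  0.122 -3.12 ] 0.5659055081020813 0.005929732897996268
39 -0.6 0.01 [-0.788  0.142  2.31   1.404  0.119 -3.12 ] 0.27203810601487755 0.002928480539588406
```

Use heading −0.6, tilt 38.3°, same spot: well within the joint range, and the shaker will settle flat when released.

```bash
python3 - <<'E'
from kin import *
plan([((.459,-.247,.0613),tool(-.6,np.radians(38.3),True))])
E
```

```text
rows 1 [0.7, 0.2, 3.4] [0.003, 0.013, 0.003]
  -> TCP [ 0.38  -0.193  0.183]
```

```bash

python3 -m pendant '[[[0,0.7,0.2,3.4,0.003,0.013,0.003],[0,0.7,0.2,4,0.003,0.013,0.003],[0,0.7,0.2,4,0.003,0.013,0.003]]]'
python3 - <<'E'
from kin import *
np.set_printoptions(precision=3,suppress=True)
o,k,e=log();M=rot(o['eef_rot']).as_matrix();print(o['q'],np.array(o['eef_pos'])+.155*M[:,2],np.degrees(np.arccos(-M[2,2])),o['torque'],o['wrist_force'])
E
```

```text
time_s: 7.55
eef_pos: [0.38, -0.1932, 0.1825]
eef_rot: [0.314, 0.279, 0.902, -0.097]
wrist_force: [-1.1, 0.4, 2.7]
opening: 0.454
grasp_force: 61.6
[-0.793  0.125  2.328  1.333  0.122 -3.054] [ 0.459 -0.248  0.061] 38.33357104338235 [0.172 0.152 0.018] [-1.078  0.408  2.691]
```

```bash

python3 -m pendant '[[[0.55,0,0,0,0,0,0],[0.8,0,0,0,0,0,0],[0.8,0,0,0,0,0,0],[0.8,0,0,0,0,0,0],[0.8,0,0,0,0,0,0]]]'
python3 -m pendant '[[[0.8,0,0,-15,0,0,0],[0.8,0,0,-35,0,0,0],[0.8,0,0,-65,0,0,0],[0.8,0,0,-100,0,0,0],[0.8,0,0,-100,0,0,0]]]'
python3 - <<'E'
from kin import *
np.set_printoptions(precision=3,suppress=True)
o=ctrl.get_obs();im=ctrl.camera('wrist').copy();print(o['q'],o['eef_pos'])
c,n=np.cos(-.62),np.sin(-.62)
for z in (.005,.071):
  for a,b in [(-1,-1),(-1,1),(1,1),(1,-1)]:
    a*=.0205;b*=.0205;cv2.circle(im,tuple(int(round(x)) for x in proj('wrist',(.455+c*a-n*b,-.243+n*a+c*b,z),o)),2,(255,0,0),-1)
cv2.imwrite('pics/w5.png',im[:,:,::-1])
E
```

```text
time_s: 7.97
eef_pos: [0.3796, -0.193, 0.182]
eef_rot: [0.313, 0.28, 0.902, -0.097]
wrist_force: [0.2, 0.0, 0.2]
opening: 0.801
grasp_force: 0.0
time_s: 8.38
eef_pos: [0.3279, -0.1579, 0.2606]
eef_rot: [0.312, 0.281, 0.903, -0.097]
wrist_force: [0.7, 1.0, 0.7]
opening: 0.801
grasp_force: 0.0
[-0.84  -0.306  2.464  0.421  0.362 -2.156] [ 0.328 -0.158  0.261]
```

View pics/w5.png

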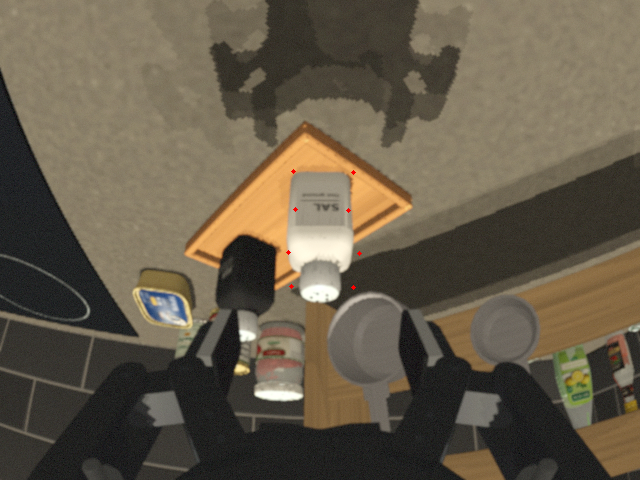

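The salt now stands upright on the tray, base at about (322,172) and cap at (320,290), with the black pepper beside it at (245,285). Next is the cup. I'll plan a joint path that turns the camera to the eye side.

```bash
cat >> kin.py <<'E'
def jplan(q1,k,n,o=None,zup=0):
    o=o or ctrl.get_obs();q0=np.array(o['q']);p,r=fk(q0,k)
    for i in range(1,n+1):
        p2,r2=fk(q0+(q1-q0)*i/n,k);p2=p2+[0,0,zup*np.sin(np.pi*i/n)]
        print(np.round(r.inv().apply(p2-p)*1e3,1).tolist(),np.round((r.inv()*r2).as_rotvec(),3).tolist(),'TCP',np.round(p2,3),'tip',np.round(p2+.173*r2.as_matrix()[:,2],3));p,r=p2,r2
E
python3 - <<'E'
from kin import *
np.set_printoptions(precision=3,suppress=True)
o,k,e=log();print(e)
T=tool(-1.39,0,False)
q=np.array([.1,.3,1.9,0,.9,3.0])
for z in (.15,.034):
  q,ep,er=ik((.4204,.159,z),T,k,q);print(z,q,ep,er)
  if z==.15: qa=q
jplan(qa,k,10,o,.05)
E
```

```text
0.00020700156134600967
0.15 [0.097 0.018 2.002 0.    1.121 3.057] 4.969816727124961e-05 1.120669076103286e-07
0.034 [0.097 0.241 2.052 0.    0.849 3.057] 4.58253998475449e-05 2.5398781746846585e-07
[-15.4, 33.2, -12.7] [-0.063, 0.079, 0.406] TCP [ 0.349 -0.132  0.285] tip [ 0.438 -0.178  0.144]
[3.7, 36.0, -11.7] [-0.009, 0.096, 0.404] TCP [ 0.369 -0.104  0.303] tip [ 0.454 -0.135  0.156]
[21.7, 28.2, -9.5] [0.043, 0.081, 0.402] TCP [ 0.385 -0.075  0.318] tip [ 0.465 -0.093  0.165]
[32.7, 12.3, -6.3] [0.077, 0.04, 0.401] TCP [ 0.399 -0.044  0.328] tip [ 0.47  -0.051  0.171]
[33.8, -6.5, -2.3] [0.082, -0.01, 0.4] TCP [ 0.41  -0.012  0.334] tip [ 0.47  -0.01   0.172]
[25.4, -22.6, 1.9] [0.058, -0.053, 0.401] TCP [0.418 0.021 0.336] tip [0.466 0.029 0.17 ]
[10.9, -32.1, 6.0] [0.016, -0.075, 0.401] TCP [0.423 0.055 0.333] tip [0.458 0.065 0.164]
[-5.6, -33.4, 9.3] [-0.031, -0.068, 0.403] TCP [0.425 0.089 0.326] tip [0.448 0.099 0.154]
[-20.5, -27.4, 11.4] [-0.064, -0.036, 0.404] TCP [0.424 0.124 0.316] tip [0.435 0.13  0.143]
[-31.1, -15.6, 11.9] [-0.073, 0.009, 0.407] TCP [0.42  0.159 0.305] tip [0.42  0.159 0.132]
```

```bash
P="python3 -m pendant"
python3 -m pendant '[[[0.5,-4,8,-3,-0.016,0.02,0.1],[0.5,-8,16,-6,-0.032,0.04,0.2],[0.5,-12,25,-9,-0.047,0.06,0.305],[0.5,-15.4,33.2,-12.7,-0.063,0.079,0.406]]]' | grep eef
python3 -m pendant '[[[0.5,1,9,-3,0,0.024,0.1],[0.5,2,18,-6,0,0.048,0.2],[0.5,3,27,-9,-0.005,0.072,0.3],[0.5,3.7,36,-11.7,-0.009,0.096,0.404]]]' | grep eef
python3 -m pendant '[[[0.5,5,7,-2,0.01,0.02,0.1],[0.5,11,14,-5,0.02,0.04,0.2],[0.5,16,21,-7,0.03,0.06,0.3],[0.5,21.7,28.2,-9.5,0.043,0.081,0.402]]]' | grep eef
python3 -m pendant '[[[0.5,8,3,-2,0.02,0.01,0.1],[0.5,16,6,-3,0.04,0.02,0.2],[0.5,24,9,-5,0.06,0.03,0.3],[0.5,32.7,12.3,-6.3,0.077,0.04,0.401]]]' | grep eef
python3 -m pendant '[[[0.5,8,-2,-1,0.02,0,0.1],[0.5,17,-3,-1,0.04,-0.005,0.2],[0.5,25,-5,-2,0.06,-0.008,0.3],[0.5,33.8,-6.5,-2.3,0.082,-0.01,0.4]]]'
python3 - <<'E'
from kin import *
np.set_printoptions(precision=3,suppress=True)
o,k,e=log();print(o['q'],e)
q,ep,er=ik((.4204,.159,.15),tool(-1.39,0,False),k,np.array([.1,.018,2,0,1.12,3.0]))
jplan(q,k,5,o,0)
E
```

```text
eef_pos: [0.351, -0.1327, 0.2807]
eef_rot: [0.299, 0.452, 0.84, 0.009]
eef_pos: [0.3705, -0.1052, 0.2981]
eef_rot: [0.252, 0.609, 0.746, 0.094]
eef_pos: [0.3871, -0.076, 0.3129]
eef_rot: [0.185, 0.747, 0.621, 0.15]
eef_pos: [0.4009, -0.0452, 0.3239]
eef_rot: [0.111, 0.859, 0.469, 0.175]
time_s: 10.1
eef_pos: [0.4116, -0.013, 0.3301]
eef_rot: [0.041, 0.939, 0.295, 0.169]
wrist_force: [-0.1, -0.0, -0.1]
opening: 0.496
grasp_force: 0.0
[-0.376 -0.235  2.192  0.192  0.875  0.485] 0.0003414293149368586
[23.1, -23.9, 7.2] [0.053, -0.057, 0.402] TCP [0.419 0.02  0.326] tip [0.466 0.028 0.159]
[9.9, -32.2, 7.3] [0.011, -0.074, 0.401] TCP [0.423 0.054 0.321] tip [0.458 0.064 0.152]
[-5.8, -33.7, 7.3] [-0.032, -0.065, 0.401] TCP [0.425 0.088 0.316] tip [0.448 0.098 0.145]
[-20.7, -28.0, 7.1] [-0.063, -0.034, 0.402] TCP [0.424 0.123 0.311] tip [0.435 0.129 0.138]
[-31.8, -15.9, 6.6] [-0.071, 0.008, 0.402] TCP [0.42  0.159 0.305] tip [0.42  0.159 0.132]
```

```bash
python3 -m pendant '[[[0.5,6,-6,2,0.013,-0.014,0.1],[0.5,12,-12,4,0.026,-0.028,0.2],[0.5,18,-18,5,0.04,-0.043,0.3],[0.5,23.1,-23.9,7.2,0.053,-0.057,0.402]]]' | grep eef
python3 -m pendant '[[[0.5,2,-8,2,0.003,-0.018,0.1],[0.5,5,-16,4,0.005,-0.037,0.2],[0.5,7,-24,5,0.008,-0.055,0.3],[0.5,9.9,-32.2,7.3,0.011,-0.074,0.401]]]' | grep eef
python3 -m pendant '[[[0.5,-1,-8,2,-0.008,-0.016,0.1],[0.5,-3,-17,4,-0.016,-0.032,0.2],[0.5,-4,-25,5,-0.024,-0.05,0.3],[0.5,-5.8,-33.7,7.3,-0.032,-0.065,0.401]]]' | grep eef
python3 -m pendant '[[[0.5,-5,-7,2,-0.016,-0.008,0.1],[0.5,-10,-14,4,-0.032,-0.017,0.2],[0.5,-15,-21,5,-0.047,-0.025,0.3],[0.5,-20.7,-28,7.1,-0.063,-0.034,0.402]]]' | grep eef
python3 -m pendant '[[[0.5,-8,-4,2,-0.018,0.002,0.1],[0.5,-16,-8,3,-0.036,0.004,0.2],[0.5,-24,-12,5,-0.053,0.006,0.3],[0.5,-31.8,-15.9,6.6,-0.071,0.008,0.402],[0.5,-31.8,-15.9,6.6,-0.071,0.008,0.402]]]'
python3 - <<'E'
from kin import *
np.set_printoptions(precision=4,suppress=True)
o,k,e=log();print(o['q'],e)
im=ctrl.camera('wrist');cv2.imwrite('pics/w6.png',im[:,:,::-1])
d=ctrl.boxes_of('wrist','cup')[0];print(d['point'][0]*640,d['point'][1]*480,d['confidence'])
u=proj('wrist',(.429,.112,.0355),o);b=proj('wrist',(.408,.225,.04),o);print('eye',u,'bowl',b)
hsv=cv2.cvtColor(im,cv2.COLOR_RGB2HSV);m=((hsv[...,1]<40)&(hsv[...,2]>170)).astype(np.uint8)
n,l,s,c=cv2.connectedComponentsWithStats(m)
for i in range(1,n):
    if s[i,4]>300:print(s[i],c[i])
cs,h=cv2.findContours(m,cv2.RETR_CCOMP,cv2.CHAIN_APPROX_NONE)
for ct,hh in zip(cs,h[0]):
    if hh[3]>=0 and cv2.contourArea(ct)>60:
        M=cv2.moments(ct);uv=(M['m10']/M['m00'],M['m01']/M['m00']);print('hole',uv,cv2.contourArea(ct),atz('wrist',uv,.037,o))
E
```

```text
eef_pos: [0.4189, 0.02, 0.3259]
eef_rot: [-0.01, 0.985, 0.105, 0.14]
eef_pos: [0.4231, 0.0538, 0.3211]
eef_rot: [-0.038, 0.99, -0.093, 0.098]
eef_pos: [0.4249, 0.0883, 0.3161]
eef_rot: [-0.044, 0.955, -0.288, 0.055]
eef_pos: [0.4238, 0.1234, 0.3106]
eef_rot: [-0.029, 0.88, -0.474, 0.02]
time_s: 11.85
eef_pos: [0.4195, 0.1594, 0.3045]
eef_rot: [0.001, 0.769, -0.639, 0.0]
wrist_force: [-0.1, -0.8, 0.5]
opening: 0.501
grasp_force: 0.0
[ 0.0981  0.0173  2.0054 -0.0017  1.1192  3.0573] 0.0004114312050179092
312.512 317.08799999999997 0.56
eye [317.3471 179.9035] bowl [317.6823 339.243 ]
[  415     0   211    82 12233] [522.822   35.3508]
[ 614   57   26  156 1761] [631.381  161.3833]
[  505   199   135   281 16544] [591.1854 343.1266]
[ 602  213   38   47 1417] [623.1221 236.2392]
[ 281  304   72   45 2075] [317.0106 327.3692]
[271 336  92  42 414] [318.5507 362.3478]
```

```bash
python3 - <<'E'
import cv2
im=cv2.cvtColor(cv2.imread('pics/w6.png'),cv2.COLOR_BGR2GRAY)
for r in (174,180,186,220,250): print(r,im[r,288:348:2].tolist())
for c in (309,313,317,321): print(c,im[150:216:2,c].tolist())
E
```

```text
174 [74, 70, 71, 76, 99, 142, 148, 146, 137, 108, 78, 68, 72, 64, 71, 66, 81, 112, 136, 142, 147, 143, 100, 73, 70, 67, 70, 69, 71, 71]
180 [85, 75, 71, 95, 134, 140, 141, 126, 73, 69, 69, 71, 66, 69, 72, 69, 69, 72, 83, 123, 138, 140, 133, 97, 67, 74, 70, 73, 74, 73]
186 [70, 69, 76, 85, 124, 140, 143, 135, 98, 60, 66, 74, 78, 70, 71, 69, 67, 70, 100, 138, 139, 135, 123, 105, 115, 115, 110, 101, 95, 97]
220 [59, 60, 64, 61, 60, 70, 69, 80, 105, 108, 109, 105, 107, 108, 109, 107, 106, 107, 107, 91, 54, 47, 51, 54, 49, 53, 54, 58, 81, 89]
250 [56, 62, 65, 67, 63, 59, 61, 73, 119, 135, 132, 131, 132, 133, 130, 129, 130, 132, 130, 100, 58, 58, 64, 62, 63, 67, 59, 62, 82, 101]
309 [120, 114, 79, 67, 67, 66, 79, 132, 156, 146, 135, 106, 75, 73, 70, 76, 94, 105, 67, 48, 93, 164, 160, 153, 150, 154, 153, 152, 149, 121, 109, 110, 112]
313 [122, 120, 91, 75, 68, 69, 101, 151, 156, 142, 123, 81, 66, 68, 69, 69, 82, 94, 70, 65, 58, 124, 167, 156, 150, 152, 150, 146, 116, 112, 112, 109, 109]
317 [118, 119, 104, 71, 69, 72, 96, 140, 156, 141, 128, 92, 72, 69, 67, 71, 64, 69, 71, 68, 65, 139, 195, 166, 147, 152, 149, 152, 135, 109, 110, 110, 108]
321 [120, 120, 114, 80, 74, 73, 71, 119, 151, 146, 137, 129, 97, 68, 67, 69, 70, 72, 64, 65, 112, 208, 230, 168, 142, 149, 149, 152, 136, 110, 105, 106, 105]
```

Numerically the eye's hole centre is at (314,181.5), predicted (317,180). The bar is centred on column 314.8 and parallel to the tool, so a −1.8 mm y shift is enough. Descend and grip.

```bash
python3 -m pendant '[[[0.5,0,-2,35,0,0,0],[0.5,0,-2,70,0,0,0],[0.5,0,-2,100,0,0,0],[0.5,0,-2,115,0,0,0],[0.5,0,-2,115,0,0,0]]]'
python3 -m pendant '[[[0,0,0,0,0,0,0],[0,0,0,0,0,0,0],[0,0,0,0,0,0,0],[0,0,0,0,0,0,0],[0,0,0,0,0,0,0]]]'
python3 - <<'E'
from kin import *
np.set_printoptions(precision=4,suppress=True)
o,k,e=log();print(o['q'],e)
q0=np.array(o['q'])
# hang pre pose: rack estimate
rk=np.array([.603,-.156]);yaw=.035
T=tool(yaw,np.radians(40),False)
def W(P): return np.array([*(rk+R.from_euler('z',yaw).apply(P)[:2]),P[2]])
tip=W([-.04,.115,.228]);print('tip',tip)
d=np.array([-.67,0,.74]);d=R.from_euler('z',yaw).apply(d)
eye=tip+d*.06
g=eye-.049*T.as_matrix()[:,0];print('g',g)
q,ep,er=ik(g,T,k,np.array([-.3,-.2,2,0,.6,1.2]));print(q,ep,er)
p,r=fk(q0,k)
jplan(q,k,7,o,.03)
E
```

```text
time_s: 12.37
eef_pos: [0.42, 0.1577, 0.1867]
eef_rot: [0.003, 0.77, -0.638, -0.001]
wrist_force: [0.3, 0.2, 0.0]
opening: 0.503
grasp_force: 0.0
time_s: 12.78
eef_pos: [0.4228, 0.1586, 0.1912]
eef_rot: [-0.001, 0.77, -0.638, 0.002]
wrist_force: [1.3, -1.4, 2.6]
opening: 0.169
grasp_force: 58.6
[ 0.0956  0.2386  2.0489 -0.0031  0.8497  3.0534] 0.00041108102844150674
tip [ 0.559  -0.0425  0.228 ]
g [ 0.4813 -0.0452  0.2409]
[-0.5919 -0.4703  2.3387  0.5767  0.7637  0.625 ] 0.0002269157947974508 2.3269779879327813e-06
[33.6, 1.9, -42.4] [0.088, -0.038, -0.195] TCP [0.427 0.125 0.234] tip [0.44  0.136 0.062]
[29.4, 8.3, -40.0] [0.098, 0.001, -0.199] TCP [0.427 0.093 0.272] tip [0.456 0.11  0.102]
[24.8, 13.7, -35.0] [0.093, 0.042, -0.204] TCP [0.424 0.061 0.304] tip [0.469 0.083 0.138]
[19.3, 18.6, -28.7] [0.072, 0.078, -0.209] TCP [0.417 0.031 0.328] tip [0.479 0.053 0.168]
[12.5, 22.7, -22.4] [0.039, 0.104, -0.215] TCP [0.407 0.002 0.344] tip [0.487 0.022 0.192]
[4.4, 25.0, -17.2] [-0.003, 0.115, -0.222] TCP [ 0.396 -0.024  0.354] tip [ 0.492 -0.011  0.211]
[-3.8, 24.6, -14.0] [-0.046, 0.111, -0.23] TCP [ 0.382 -0.049  0.36 ] tip [ 0.493 -0.045  0.227]
```

```bash
python3 -m pendant '[[[0,0,0,-20,0,0,0],[0,0,0,-40,0,0,0]]]' | grep eef_pos
python3 -m pendant '[[[0,17,1,-15,0.044,-0.019,-0.098],[0,33.6,1.9,-30,0.088,-0.038,-0.195]]]' | grep eef_pos
python3 -m pendant '[[[0,15,4,-15,0.049,0,-0.1],[0,29.4,8.3,-32,0.098,0.001,-0.199]]]' | grep eef_pos
python3 -m pendant '[[[0,12,7,-15,0.046,0.021,-0.102],[0,24.8,13.7,-30,0.093,0.042,-0.204]]]' | grep eef_pos
python3 -m pendant '[[[0,10,9,-14,0.036,0.039,-0.104],[0,19.3,18.6,-27,0.072,0.078,-0.209]]]' | grep eef_pos
python3 -m pendant '[[[0,6,11,-11,0.02,0.052,-0.108],[0,12.5,22.7,-22,0.039,0.104,-0.215],[0,12.5,22.7,-22,0.039,0.104,-0.215]]]'
python3 - <<'E'
from kin import *
np.set_printoptions(precision=4,suppress=True)
o,k,e=log();print(o['q'],e)
T=tool(.035,np.radians(40),False)
q,ep,er=ik((.4813,-.0452,.2409),T,k,np.array([-.59,-.47,2.34,.577,.764,.625]));jplan(q,k,2,o)
E
```

```text
eef_pos: [0.4212, 0.1586, 0.2299]
eef_pos: [0.4262, 0.1256, 0.2613]
eef_pos: [0.4269, 0.0926, 0.2913]
eef_pos: [0.4242, 0.0613, 0.3184]
eef_pos: [0.4182, 0.0313, 0.3411]
time_s: 13.87
eef_pos: [0.4088, 0.002, 0.3578]
eef_rot: [-0.101, 0.952, -0.182, 0.224]
wrist_force: [0.3, 0.6, -0.9]
opening: 0.169
grasp_force: 58.7
[-0.3935 -0.3279  2.2179  0.3745  0.8731  1.3673] 0.0005035421293598796
[0.0, 26.9, -10.2] [0.002, 0.113, -0.222] TCP [ 0.396 -0.024  0.359] tip [ 0.492 -0.01   0.216]
[-6.6, 26.0, -10.4] [-0.049, 0.108, -0.224] TCP [ 0.382 -0.049  0.36 ] tip [ 0.493 -0.045  0.227]
```

```bash
python3 -m pendant '[[[0,0,13,-5,0.001,0.056,-0.11],[0,0,26.9,-10.2,0.002,0.113,-0.222]]]' | grep eef_pos
python3 -m pendant '[[[0,-3,13,-5,-0.024,0.054,-0.112],[0,-6.6,26,-10.4,-0.049,0.108,-0.224],[0,-6.6,26,-10.4,-0.049,0.108,-0.224],[0,-6.6,26,-10.4,-0.049,0.108,-0.224]]]'
python3 - <<'E'
from kin import *
np.set_printoptions(precision=4,suppress=True)
o,k,e=log();print(o['q'],e);im=ctrl.camera('wrist');cv2.imwrite('pics/w7.png',im[:,:,::-1])
T=tool(.035,np.radians(40),False);print((rot(o['eef_rot']).inv()*T).as_rotvec())
M=rot(o['eef_rot']).as_matrix();g=np.array(o['eef_pos'])+.155*M[:,2]
eye=g+.048*M[:,0];print('g',g,'eye',eye,proj('wrist',eye,o),'tip px',proj('wrist',(.559,-.0425,.228),o),'bend',proj('wrist',(.583,-.0416,.205),o))
im=im.copy();cv2.imwrite('pics/w7z.png',cv2.resize(im[0:240,200:440,::-1],None,fx=2.5,fy=2.5,interpolation=cv2.INTER_CUBIC))
E
```

```text
eef_pos: [0.3964, -0.0212, 0.3576]
time_s: 14.37
eef_pos: [0.3818, -0.0461, 0.3577]
eef_rot: [-0.01, 0.942, 0.007, 0.336]
wrist_force: [-0.6, -0.9, -1.2]
opening: 0.168
grasp_force: 58.8
[-0.5823 -0.4649  2.3381  0.5627  0.7634  0.6615] 0.0005596845321869104
[-0.0022  0.0116 -0.0208]
g [ 0.48   -0.0423  0.2378] eye [ 0.5171 -0.042   0.2682] [319.9842 222.9044] tip px [323.7849 180.3626] bend [323.0371 165.8437]
```

View pics/w7z.png

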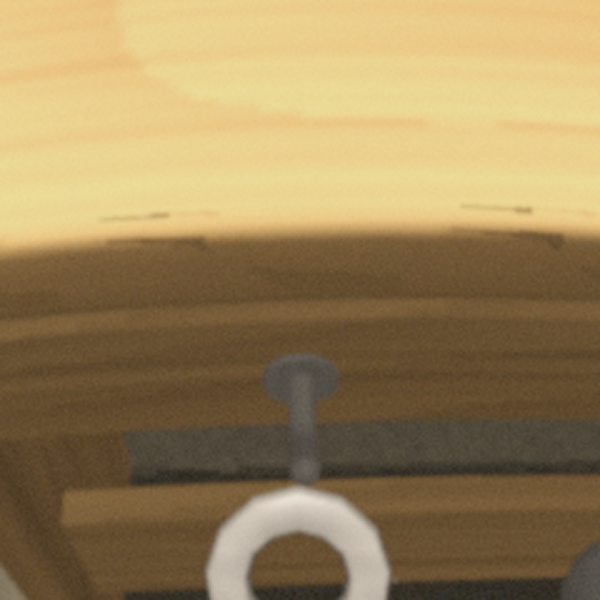

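The crop shows the hook's round tip at (307,468), i.e. full (322.8,187.2), and its rosette on the rail at (302,378), i.e. (320.8,151.2). The eye ring's centre is near (298,577), i.e. (319.4,230.8). Getting the exact geometry now.

```bash
python3 - <<'E'
from kin import *
np.set_printoptions(precision=4,suppress=True)
im=cv2.cvtColor(cv2.imread('pics/w7.png'),cv2.COLOR_BGR2GRAY)
for r in (222,228,234,240): print(r,im[r,276:364:2].tolist())
print([int(x) for x in im[184:262:2,319]])
o=ctrl.get_obs();M=rot(o['eef_rot']);p=np.array(o['eef_pos'])
def atplane(uv,n,c):
    a,d=ray('wrist',uv,o);return a+d*((c-a@n)/(d@n))
tip=atz('wrist',(322.8,187.2),.228,o);ros=atz('wrist',(320.8,151.2),.205,o);print('tip',tip,'ros',ros,ros-tip)
z=M.as_matrix()[:,2]
eye=atplane((319.4,230.8),z,p@z+.1545);print('eye',eye,'tool',M.inv().apply(eye-p))
print('tip rel eye in tool mm',M.inv().apply(tip-eye)*1e3)
print('tilt',np.degrees(np.arccos(-z[2])),'heading',np.arctan2(z[1],z[0]))
E
```

```text
222 [82, 84, 82, 86, 135, 182, 192, 193, 192, 188, 185, 177, 143, 86, 84, 82, 83, 81, 86, 83, 82, 85, 85, 81, 81, 86, 83, 81, 87, 86, 97, 161, 180, 182, 187, 188, 192, 191, 177, 114, 85, 85, 82, 83]
228 [82, 81, 80, 124, 178, 185, 186, 184, 185, 182, 180, 150, 91, 83, 84, 84, 84, 79, 83, 85, 86, 85, 82, 80, 88, 84, 83, 87, 86, 84, 80, 100, 164, 183, 184, 184, 185, 186, 187, 172, 109, 84, 87, 88]
234 [76, 75, 78, 93, 167, 188, 190, 189, 189, 187, 188, 148, 87, 66, 67, 66, 62, 62, 61, 63, 59, 60, 60, 59, 57, 57, 56, 53, 54, 48, 55, 101, 162, 188, 189, 188, 189, 189, 187, 154, 68, 47, 48, 48]
240 [50, 46, 51, 51, 128, 178, 181, 186, 189, 189, 188, 180, 144, 114, 57, 48, 50, 51, 44, 52, 48, 51, 49, 52, 47, 49, 50, 45, 46, 73, 118, 150, 183, 188, 187, 183, 184, 181, 172, 110, 50, 46, 50, 46]
[84, 91, 92, 90, 82, 132, 184, 220, 219, 208, 197, 187, 177, 166, 124, 79, 84, 84, 82, 82, 81, 79, 84, 85, 80, 59, 51, 47, 48, 49, 54, 47, 94, 165, 189, 215, 207, 198, 193]
tip [ 0.5554 -0.0417  0.228 ] ros [ 0.5938 -0.0397  0.205 ] [ 0.0384  0.002  -0.023 ]
eye [ 0.515  -0.0415  0.2671] tool [ 0.0453 -0.0002  0.1545]
tip rel eye in tool mm [ 6.5161  1.6381 55.7991]
tilt 39.32703781648804 heading 0.03978947013721258
```

```bash
python3 -m pendant '[[[0,3,0.8,20,0,0,0],[0,5.9,1.6,40,0,0,0],[0,5.9,1.6,43.8,0,0,0],[0,5.9,1.6,43.8,0,0,0],[0,5.9,1.6,43.8,0,0,0]]]'
python3 - <<'E'
from kin import *
np.set_printoptions(precision=4,suppress=True)
o,k,e=log();print(o['q'],e);im=ctrl.camera('wrist');cv2.imwrite('pics/w8.png',im[:,:,::-1])
M=rot(o['eef_rot']);p=np.array(o['eef_pos'])
tip=np.array([.5554,-.0417,.228]);print('tip rel eye tool',M.inv().apply(tip-p)*1e3-[45.3,-.2,154.5],'tip px',proj('wrist',tip,o))
g=cv2.cvtColor(im,cv2.COLOR_RGB2GRAY)
for r in range(206,256,4): print(r,g[r,284:356:2].tolist())
cv2.imwrite('pics/w8z.png',cv2.resize(im[140:280,250:390,::-1],None,fx=4,fy=4,interpolation=cv2.INTER_CUBIC))
E
```

```text
time_s: 14.83
eef_pos: [0.4145, -0.046, 0.3275]
eef_rot: [-0.011, 0.942, 0.01, 0.336]
wrist_force: [0.0, 1.0, -1.8]
opening: 0.168
grasp_force: 58.9
[-0.5227 -0.2953  2.2968  0.6151  0.6278  0.6164] 0.0005798969846824709
tip rel eye tool [ 0.7323  0.8886 11.7694] tip px [321.795  220.5546]
206 [47, 46, 41, 46, 64, 78, 87, 94, 99, 97, 96, 95, 94, 95, 94, 93, 94, 94, 93, 90, 98, 95, 96, 97, 96, 96, 98, 96, 93, 82, 72, 57, 49, 47, 47, 49]
210 [59, 58, 62, 79, 86, 93, 97, 93, 97, 91, 93, 87, 90, 89, 89, 89, 88, 86, 86, 91, 94, 91, 91, 89, 91, 94, 95, 96, 91, 97, 92, 84, 76, 88, 89, 92]
214 [102, 96, 87, 87, 95, 100, 92, 92, 94, 96, 91, 86, 87, 89, 87, 78, 78, 76, 77, 83, 82, 80, 84, 89, 90, 95, 92, 94, 96, 93, 95, 93, 90, 90, 95, 96]
218 [96, 88, 98, 93, 95, 98, 96, 94, 93, 89, 85, 91, 95, 97, 93, 81, 86, 89, 91, 90, 94, 94, 80, 87, 85, 86, 94, 93, 95, 92, 94, 96, 98, 94, 81, 90]
222 [86, 88, 96, 94, 90, 92, 93, 89, 80, 87, 92, 92, 91, 94, 91, 82, 87, 93, 98, 102, 96, 89, 85, 90, 95, 95, 88, 84, 92, 91, 95, 94, 93, 94, 87, 83]
226 [85, 86, 94, 89, 92, 89, 91, 82, 81, 95, 98, 88, 92, 93, 
[... 436 characters left out ...]
1, 83, 85, 84, 83, 83, 79, 84, 79, 85, 81, 83, 81, 87, 85, 80, 72, 87, 92, 88, 94, 87, 92, 90, 82]
242 [80, 87, 93, 93, 94, 88, 90, 95, 85, 77, 83, 82, 82, 82, 82, 86, 81, 79, 83, 80, 84, 80, 85, 84, 83, 78, 82, 87, 95, 94, 90, 90, 92, 91, 87, 81]
246 [84, 87, 94, 92, 94, 95, 94, 90, 92, 90, 82, 74, 75, 79, 79, 80, 81, 80, 78, 74, 77, 78, 84, 82, 73, 82, 91, 98, 95, 91, 94, 93, 93, 91, 78, 79]
250 [85, 84, 85, 91, 90, 89, 89, 95, 97, 91, 94, 99, 91, 79, 82, 82, 74, 78, 80, 81, 75, 82, 86, 88, 98, 94, 92, 93, 97, 92, 97, 91, 89, 85, 84, 89]
254 [79, 78, 77, 79, 81, 92, 93, 93, 91, 91, 96, 93, 96, 97, 101, 97, 101, 99, 100, 102, 105, 98, 100, 94, 94, 96, 94, 91, 95, 96, 88, 74, 61, 62, 59, 55]
```

View pics/w8z.png

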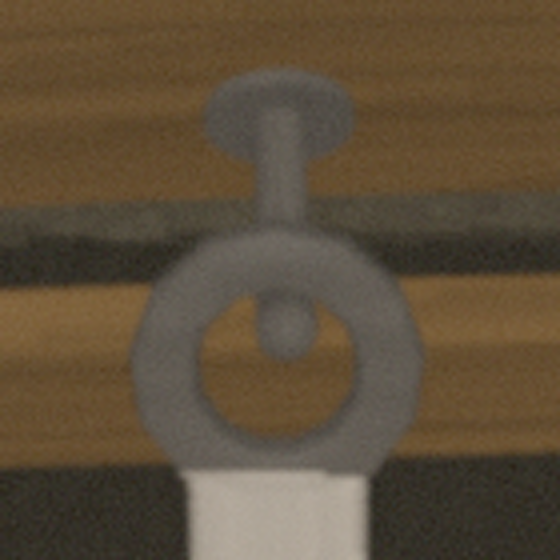

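The tip shows through the eye's hole at (322,222), right where predicted (321.8,220.6), so the eye is aligned to within 1 mm. Slide it down the wire.

```bash
python3 -m pendant '[[[0,0.4,0.9,8,0,0,0],[0,0.8,0.9,16,0,0,0],[0,1.2,0.9,24,0,0,0],[0,1.6,0.9,31,0,0,0],[0,1.7,0.9,33,0,0,0]]]'
python3 -m pendant '[[[0,0,0,0,0,0,0]]]'
python3 - <<'E'
from kin import *
np.set_printoptions(precision=4,suppress=True)
o,k,e=log();print(o['q'],e)
M=rot(o['eef_rot']);p=np.array(o['eef_pos']);yaw=.045
tip=np.array([.5554,-.0417,.228]);et=np.array([.0453,-.0002,.1545]);Ry=R.from_euler('z',yaw)
seat=tip+Ry.apply([.024,0,-.027]);bend=tip+Ry.apply([.024,0,-.023]);eye=p+M.apply(et)
print('eye',eye,'rel bend rack',Ry.inv().apply(eye-bend))
q=np.array(o['q'])
for ti in (45,50,55,60,65,70):
    T=tool(yaw,np.radians(ti),False);a=(ti-39)/31;e_=eye*(1-min(1,a*2))+(seat+[0,0,.001])*min(1,a*2)
    TCP=e_-T.apply(et);q,ep,er=ik(TCP+.155*T.as_matrix()[:,2],T,k,q)
    print(ti,q,round(ep,2),round(er,3),'delta',M.inv().apply(TCP-p)*1e3,(M.inv()*T).as_rotvec())
E
```

```text
time_s: 15.3
eef_pos: [0.437, -0.0468, 0.3034]
eef_rot: [-0.009, 0.941, 0.01, 0.337]
wrist_force: [-0.5, 0.0, -1.8]
opening: 0.169
grasp_force: 58.9
time_s: 15.38
eef_pos: [0.4368, -0.0467, 0.3034]
eef_rot: [-0.009, 0.941, 0.01, 0.337]
wrist_force: [-0.1, -0.1, -0.9]
opening: 0.167
grasp_force: 58.9
[-0.4901 -0.1769  2.2655  0.675   0.5382  0.5619] 0.0005888002175509777
eye [ 0.5698 -0.0421  0.2128] rel bend rack [-0.0096 -0.0011  0.0078]
45 [-0.5193 -0.1542  2.3159  0.9788  0.4732  0.2262] 0.0 0.0 delta [-14.5964   1.4769  10.743 ] [ 0.005   0.0976 -0.022 ]
50 [-0.539  -0.1179  2.3551  1.3157  0.4517 -0.1196] 0.0 0.0 delta [-27.1962   1.3673  21.2097] [ 0.006   0.1849 -0.0218]
55 [-0.5571 -0.0643  2.3866  1.6607  0.4846 -0.477 ] 0.0 0.0 delta [-39.2596   1.2782  32.3032] [ 0.0069  0.2722 -0.0216]
60 [-0.5789 -0.0086  2.4147  1.9225  0.5691 -0.7563] 0.0 0.0 delta [-50.8416   1.5048  40.2462] [ 0.0079  0.3594 -0.0213]
65 [-0.5974  0.0658  2.4327  2.1131  0.6867 -0.9682] 0.0 0.0 delta [-61.6875   1.7112  49.1685] [ 0.0088  0.4467 -0.021 ]
70 [-0.6119  0.157   2.4396  2.2454  0.8254 -1.1253] 0.0 0.0 delta [-71.7148   1.8957  59.0024] [ 0.0098  0.5339 -0.0207]
```

```bash
python3 -m pendant '[[[0,-8,0.8,6,0.003,0.054,-0.011],[0,-14.6,1.4,10.7,0.005,0.098,-0.022],[0,-21,1.4,16,0.005,0.141,-0.022],[0,-27.2,1.4,21.2,0.006,0.185,-0.022],[0,-27.2,1.4,21.2,0.006,0.185,-0.022]]]'
python3 - <<'E'
from kin import *
np.set_printoptions(precision=4,suppress=True)
o,k,e=log();print(o['q'],e)
M=rot(o['eef_rot']);p=np.array(o['eef_pos']);yaw=.045
tip=np.array([.5554,-.0417,.228]);et=np.array([.0453,-.0002,.1545]);Ry=R.from_euler('z',yaw)
seat=tip+Ry.apply([.024,0,-.027]);bend=tip+Ry.apply([.024,0,-.023]);eye=p+M.apply(et)
print('eye',eye,'rel bend rack',Ry.inv().apply(eye-bend))
for ti in (52.5,55,57.5,60,62.5,65,68):
    T=tool(yaw,np.radians(ti),False);a=min(1,(ti-50)/10);TCP=eye*(1-a)+(seat+[0,0,.001])*a-T.apply(et)
    print(ti,'delta',M.inv().apply(TCP-p)*1e3,(M.inv()*T).as_rotvec())
E
```

```text
time_s: 15.8
eef_pos: [0.4284, -0.0478, 0.2687]
eef_rot: [-0.01, 0.906, 0.02, 0.423]
wrist_force: [0.1, 0.1, -1.1]
opening: 0.169
grasp_force: 59.0
[-0.5405 -0.1173  2.358   1.325   0.452  -0.1292] 0.0005892096468069208
eye [ 0.5758 -0.0411  0.2043] rel bend rack [-0.0036 -0.0003 -0.0007]
52.5 delta [-6.369   0.0136  3.1203] [ 0.0002  0.0424 -0.0012]
55 delta [-12.8267  -0.0474   6.5854] [ 0.0002  0.0861 -0.0012]
57.5 delta [-19.1732  -0.1085  10.3361] [ 0.0002  0.1297 -0.0012]
60 delta [-25.3962  -0.1697  14.3673] [ 0.0002  0.1733 -0.0012]
62.5 delta [-31.6258  -0.1629  17.6133] [ 0.0003  0.217  -0.0012]
65 delta [-37.7079  -0.1563  21.1279] [ 0.0003  0.2606 -0.0011]
68 delta [-44.7955  -0.1486  25.6906] [ 0.0003  0.3129 -0.0011]
```

Tracking well with no contact force. Continue tilting about the eye to about 65°.

```bash
python3 -m pendant '[[[0,-6.4,0,3.1,0,0.042,0],[0,-12.8,0,6.6,0,0.086,0],[0,-19.2,0,10.3,0,0.13,0],[0,-25.4,0,14.4,0,0.173,0],[0,-31.6,0,17.6,0,0.217,0]]]'
python3 -m pendant '[[[0,-6,0,3.7,0,0.044,0],[0,-6,0,3.7,0,0.044,0]]]'
python3 - <<'E'
from kin import *
np.set_printoptions(precision=4,suppress=True)
o,k,e=log();print(o['q'],e)
M=rot(o['eef_rot']);p=np.array(o['eef_pos']);yaw=.045
tip=np.array([.5554,-.0417,.228]);et=np.array([.0453,-.0002,.1545]);Ry=R.from_euler('z',yaw)
bend=tip+Ry.apply([.024,0,-.023]);eye=p+M.apply(et)
print('eye',eye,'rel bend rack',Ry.inv().apply(eye-bend),'tilt',np.degrees(np.arccos(-M.as_matrix()[2,2])))
T=tool(yaw,np.radians(72),False);TCP=bend+[0,0,-.0035]-T.apply(et);q,ep,er=ik(TCP+.155*T.as_matrix()[:,2],T,k,np.array(o['q']));print(q,ep,er,M.inv().apply(TCP-p)*1e3,(M.inv()*T).as_rotvec())
E
```

```text
time_s: 16.22
eef_pos: [0.4229, -0.0485, 0.2349]
eef_rot: [-0.012, 0.854, 0.02, 0.519]
wrist_force: [-0.1, 0.0, -0.5]
opening: 0.171
grasp_force: 58.9
time_s: 16.38
eef_pos: [0.4231, -0.0482, 0.2269]
eef_rot: [-0.014, 0.843, 0.019, 0.537]
wrist_force: [0.2, 0.8, 1.9]
opening: 0.166
grasp_force: 59.0
[-0.5937  0.0693  2.4259  2.1107  0.6848 -0.9615] 0.0005953644792073276
eye [ 0.5821 -0.0405  0.2027] rel bend rack [ 0.0027  0.     -0.0023] tilt 65.01050051665749
[-0.6164  0.1993  2.4388  2.2868  0.8856 -1.178 ] 9.201847064252781e-05 7.725902008634144e-07 [-20.6439  -0.2634   4.7192] [-0.0027  0.122  -0.0018]
```

```bash
python3 -m pendant '[[[0,-7,0,1.5,0,0.041,0],[0,-14,0,3,0,0.081,0],[0,-20.6,0,4.7,0,0.122,0],[0,-20.6,0,4.7,0,0.122,0]]]'
python3 -m pendant '[[[0.2,0,0,0,0,0,0],[0.25,0,0,0,0,0,0],[0.4,0,0,0,0,0,0],[0.5,0,0,0,0,0,0],[0.5,0,0,0,0,0,0]]]'
python3 - <<'E'
from kin import *
np.set_printoptions(precision=4,suppress=True)
o,k,e=log();print(o['q'],o['wrist_force'])
im=ctrl.camera('wrist');cv2.imwrite('pics/w9.png',im[:,:,::-1])
E
```

```text
time_s: 16.72
eef_pos: [0.419, -0.0483, 0.2066]
eef_rot: [-0.015, 0.809, 0.019, 0.588]
wrist_force: [-0.4, 2.8, 3.5]
opening: 0.165
grasp_force: 59.1
time_s: 17.13
eef_pos: [0.4187, -0.0486, 0.207]
eef_rot: [-0.013, 0.809, 0.019, 0.587]
wrist_force: [-0.5, 0.2, -0.3]
opening: 0.501
grasp_force: 0.0
[-0.618   0.1956  2.4387  2.2821  0.8835 -1.1746] [-0.4652  0.2288 -0.2527]
```

```bash
python3 - <<'E'
from kin import *
np.set_printoptions(precision=3,suppress=True)
o,k,e=log();M=rot(o['eef_rot']);p=np.array(o['eef_pos']);q=np.array(o['q'])
for b in (20,40,60,80): 
    q,ep,er=ik(p+M.apply([0,0,.155-b/1e3]),M,k,q);print(b,q,ep,er)
q=np.array(o['q'])
for b in (20,40,60,80): # less tilt while leaving
    T=M*R.from_euler('y',-b/60*.25);q,ep,er=ik(p+M.apply([0,0,.155-b/1e3]),T,k,q);print('t',b,q,ep,er)
E
```

```text
20 [-0.666  0.137  2.488  2.222  0.895 -1.145] 3.422094800477709e-05 1.735291862597273e-07
40 [-0.722  0.07   2.537  2.15   0.908 -1.107] 4.431698923767796e-05 2.128518671260114e-07
60 [-0.782  0.002  2.58   2.066  0.923 -1.058] 2.688723350732447 0.0030782057596106167
80 [-0.82  -0.021  2.58   1.981  0.935 -1.002] 20.289374720710576 0.02803731207073768
t 20 [-0.643  0.051  2.476  2.119  0.756 -1.008] 0.00010191970843467343 7.153809065024587e-07
t 40 [-0.665 -0.093  2.501  1.887  0.654 -0.771] 0.00015448456097505895 1.0732747933795655e-06
t 60 [-0.683 -0.228  2.514  1.588  0.597 -0.467] 0.00020325002503583848 1.406588916060676e-06
t 80 [-0.697 -0.347  2.516  1.269  0.599 -0.146] 0.00019492591078951394 1.4098224776285767e-06
```

```bash
python3 -m pendant '[[[0.5,0,0,-10,0,0,0],[0.5,0,0,-22,0,0,0],[0.5,0,0,-38,0,0,0],[0.5,0,0,-38,0,0,0]]]'
python3 -m pendant '[[[0.5,9.7,0,-9.4,0,-0.062,0],[0.5,19.3,0,-18.8,0,-0.125,0],[0.5,29,0,-27,0,-0.188,0],[0.5,38.3,0,-35.2,0,-0.25,0],[0.5,38.3,0,-35.2,0,-0.25,0]]]'
python3 - <<'E'
from kin import *
np.set_printoptions(precision=4,suppress=True)
o,k,e=log();print(o['q'],o['eef_pos'])
for c in ('wrist','side','top'):
    im=ctrl.camera(c);cv2.imwrite(f'pics/{c}10.png',im[:,:,::-1])
for c in ('wrist','side'):
    for n in ('cup','small_cup_eye','large_cup_eye','salt_shaker'):
        print(c,n,[(round(d['point'][0]*640),round(d['point'][1]*480),round(d['confidence'],2)) for d in ctrl.boxes_of(c,n)[:3]])
Ry=R.from_euler('z',.045);seat=np.array([.5554,-.0417,.228])+Ry.apply([.024,0,-.027])
for nm,P in [('eye',seat),('bowl',seat+Ry.apply([-.015,0,-.115])),('grip',seat+Ry.apply([-.006,0,-.048]))]: print(nm,P,proj('wrist',P,o),proj('side',P),proj('top',P))
print(o['wrist_force'])
E
```

```text
time_s: 17.52
eef_pos: [0.3809, -0.0496, 0.2182]
eef_rot: [-0.013, 0.809, 0.018, 0.587]
wrist_force: [1.0, -0.2, 0.1]
opening: 0.504
grasp_force: 0.0
time_s: 17.93
eef_pos: [0.3613, -0.0516, 0.2676]
eef_rot: [-0.009, 0.876, 0.021, 0.482]
wrist_force: [-0.2, -0.5, 0.2]
opening: 0.496
grasp_force: 0.0
[-0.7351 -0.3209  2.5539  1.4838  0.6369 -0.3813] [ 0.3613 -0.0516  0.2676]
wrist cup [(319, 287, 0.93)]
wrist small_cup_eye [(619, 412, 0.75), (487, 266, 0.56)]
wrist large_cup_eye [(573, 292, 0.85)]
wrist salt_shaker [(590, 433, 0.64), (635, 291, 0.27)]
side cup [(290, 245, 0.6), (338, 184, 0.29)]
side small_cup_eye [(334, 183, 0.69), (337, 244, 0.65)]
side large_cup_eye [(379, 245, 0.62)]
side salt_shaker [(372, 297, 0.65), (337, 187, 0.45)]
eye [ 0.5794 -0.0406  0.201 ] [316.8603 167.2252] [289.2717 225.0226] [277.9571 221.9528]
bowl [ 0.5644 -0.0413  0.086 ] [317.0114 308.6626] [291.933 257.902] [280.5109 235.0424]
grip [ 0.5734 -0.0409  0.153 ] [316.909  238.0191] [290.409 239.094] [279.0649 227.5569]
[-0.1623 -0.4828  0.1781]
```

```bash
python3 -m pendant '[[[0.5,0,0,0,0,0,0],[0.5,0,0,0,0,0,0],[0.5,0,0,0,0,0,0],[0.5,0,0,0,0,0,0],[0.5,0,0,0,0,0,0]]]' | head -1
python3 - <<'E'
from kin import *
a=cv2.imread('pics/wrist10.png',0).astype(int)
b=cv2.cvtColor(ctrl.camera('wrist'),cv2.COLOR_RGB2GRAY).astype(int)
d=abs(cv2.GaussianBlur((a-b).astype(np.float32),(5,5),0));print('swing diff',d[140:340,250:390].max(),(d[140:340,250:390]>15).sum(), 'elsewhere',(d>15).sum())
s0=cv2.imread('pics/side0.png',0);s1=cv2.cvtColor(ctrl.camera('side'),cv2.COLOR_RGB2GRAY)
d=abs(cv2.GaussianBlur(s0.astype(np.float32)-s1,(5,5),0));d[:, :]=d
n,l,st,c=cv2.connectedComponentsWithStats((d>20).astype(np.uint8))
print([(s.tolist()) for s in st[1:] if s[4]>15]);print('salt exp',proj('side',(.455,-.243,.05)))
# handle vertical profile in wrist view
for r in (200,220,240): print(r,b[r,296:340:2].tolist())
E
```

```text
time_s: 18.9
swing diff 75.59375 1251 elsewhere 16423
[[0, 228, 108, 135, 7351], [279, 250, 29, 11, 177], [285, 260, 16, 13, 172], [312, 260, 13, 13, 106], [265, 265, 13, 12, 103], [240, 269, 87, 47, 2107], [0, 270, 187, 210, 18895], [365, 284, 20, 19, 232], [167, 293, 20, 7, 74], [270, 299, 61, 50, 1328], [364, 301, 19, 13, 163], [193, 311, 47, 39, 661], [146, 330, 123, 119, 5263], [286, 334, 24, 17, 112], [259, 339, 47, 34, 298], [312, 344, 6, 8, 34], [277, 350, 13, 10, 62], [0, 376, 27, 24, 295], [293, 378, 4, 15, 38], [224, 381, 36, 34, 432], [272, 386, 23, 12, 124], [197, 390, 37, 37, 125], [297, 391, 20, 33, 238], [280, 399, 63, 81, 1859], [217, 413, 6, 6, 21], [201, 417, 42, 63, 1230], [294, 438, 7, 4, 16], [252, 451, 9, 11, 43], [275, 453, 9, 13, 60], [224, 456, 52, 24, 613], [127, 463, 20, 17, 99]]
salt exp [373.60146654 296.26969276]
200 [141, 135, 141, 127, 107, 103, 104, 109, 107, 106, 107, 109, 106, 110, 111, 104, 111, 104, 107, 136, 139, 142]
220 [140, 139, 139, 135, 112, 103, 108, 107, 108, 105, 105, 107, 108, 107, 108, 103, 107, 106, 114, 132, 140, 141]
240 [111, 109, 103, 110, 100, 99, 105, 106, 109, 105, 109, 104, 107, 108, 104, 106, 103, 103, 106, 108, 109, 105]
```

```bash
python3 - <<'E'
from h import *
np.save('a.npy',ctrl.camera('wrist'))
E
python3 -m pendant '[[[0.5,0,0,0,0,0,0],[0.5,0,0,0,0,0,0],[0.5,0,0,0,0,0,0],[0.5,0,0,0,0,0,0]]]' | head -2
python3 - <<'E'
from h import *
a=np.load('a.npy').astype(np.float32).mean(2);b=ctrl.camera('wrist').astype(np.float32).mean(2)
d=abs(cv2.GaussianBlur(a-b,(5,5),0));print(d[140:340,250:390].max(),(d>15).sum())
# expected eye px vs white/grey cup; hook check
r=ctrl.boxes_of('wrist','cup')[0];o=ctrl.get_obs();print(r,proj('wrist',(.566,-.041,.1),o))
E
```

```text
time_s: 19.38
eef_pos: [0.3608, -0.0511, 0.2656]
5.026042 9
{'point': [0.4986, 0.5862], 'confidence': 0.7} [318.30170226 294.3315587 ]
```

The cup hangs still at the expected place, the salt stands on the tray, and the side view shows no other change. Handing in.

```bash
python3 -c "
from bench import ctrl
print(ctrl.hand_in())"
```

```text
the job is handed in; nothing more can be done
None
```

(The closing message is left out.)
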